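# Prove the glue, end the cure, unload the light bars

### The arm

A 6-joint arm with a two-finger parallel gripper is mounted at the origin on the work surface. World frame = base frame: x ahead of the robot, y to its left, z up, the work surface at z = 0. Lengths are in mm, angles in rad, forces in N, time in s.
With the tool pointing down it reaches from about 350 to 775 mm from the base axis. Payload 5.5 kg.
Tool frame: the origin (TCP) lies midway between the tips of the shut fingers; the grasp point (between the pads) lies 19 mm behind it; z points along the fingers, y is the line along which they close (so a half turn about z gives the same grasp; the last joint's range is limited). The gripper opens to 85 mm and grips with 20 to 120 N. Pads are 22 mm wide; open, the fingers measure 114 mm over their backs; the gripper's body (76 mm by 85 mm) begins 54 mm behind the grasp point. The pads swing forward as they close: fully open they stand 13 mm farther back than shut.
Start: joints at [1.124, 0.313, 0.046, 1.304, 0, 1.431], TCP at [173.68, 548.185, 231.323] pointing down, gripper open.
Joint ranges: [-2.76, 2.76], [-0.86, 1.69], [-1.03, 1.26], [-2.2, 2.34], [-1.47, 1.5], [-3.14, 3.14]. Speed limits (rad/s): [2.57, 2.57, 3.14, 3.14, 3.14, 3.14].

### API

Orientations are given as [roll, pitch, yaw] about the fixed x, y, z axes, in that order (R = Rz(yaw) Ry(pitch) Rx(roll)).
In Python, from bench import ctrl gives the robot as it stands.
- The arm moves only by the tool step_arm, never from a script. Its argument "moves" is a list of rows, each an object of numbers: "x", "y", "z": the shift along the tool's x, y, z in mm; "ax", "ay", "az": the turn, a rotation vector about the tool's x, y, z in rad; "grip": the closure in counts, from 0 (fully open) to 255 (shut). A call has 1 to 10 rows; each row shifts and turns the commanded pose from where the row before left it, along the tool's axes as they then stand; what a row does not reach is not made up. A row lasts 1/10 s, in which the tool goes at most 50 mm and 8.59 degrees, less where a joint would pass 70% of its speed; a pose out of reach is approached as far as the arm can. A call with a gripper value outside its range is refused whole. The fingers move at their own pace and stop on an object; "grip_force" is the grip in N (left out, the last holds). Time passes only in rows, so rows that do not move let the fingers close. It gives the time, the measured TCP pose, the force, the opening and the grip force at its end, in the units of the state.
- ctrl.observe(): the state, without advancing time (a new reading comes with each control period).
- ctrl.capture(name): name is "scene" or "top"; returns (picture, depth): 480x640x3 uint8, red, green, blue; 480x640 float32, mm along the optical axis (not along the pixel's ray), 0 where there is no reading.
- ctrl.camera_model(name): a dict with "K" (3x3 intrinsics, pixels), "k1" (the pictures are not rectified: a ray, as slopes to the right and down, at radius r is drawn at 1 + k1 r^2 times it, then the intrinsics apply), "pose" (4x4, takes a point from camera to world coordinates). Camera axes: x right, y down, z forward; pixel columns grow to the right and rows downward; lengths in mm; the calibration is good to about 2 mm. A picture is of the moment at which its call begins. camera_model takes no time and is no camera call.
- ctrl.finish_job(): hands the job in; it is judged then, once.
The state is a dict: "t": time; "joints": joint angles; "qd": joint speeds; "joint_torque": joint torques, N m; "eef_pos": TCP position; "orientation": TCP orientation; "contact_force": force on the tool from outside, world axes, zero at the start; "moment": the same for the moment, N m; "width": finger opening in mm; "gripper_force": force on a finger pad.
Only numpy, scipy, OpenCV 4.12 (cv2) and the standard library are available. Lean on these libraries where they do the work, as an engineer would, in place of code of your own. Each camera call takes 0.05 s, during which the arm holds its last target. There are 200 camera calls.

### The job

Prove that the glue has cured: pull the witness tab on the pull gauge straight up until its pointer is in the green band, hold it there for a good two seconds without going into the red, and let it back down. Then turn the cure timer back to its zero stop, and only then unload every light bar from the curing rack, lifting its exit end over the lip and drawing it out endwise, and lay the bars flat and lengthwise side by side in the black tray. Leave the other things on the bench alone.

Things in the scene. Friction and masses are not known exactly. Their poses are not given: they have to be found in the camera images.
- bar1_mid (a point): centre of a straight light bar: aluminium heat-sink profile 200 mm long (its own y axis), 16 wide (x), 20 high (z), with a white and yellow LED strip glued on top; about 90 g. Absent in some runs (None).
- bar2_mid (a point): centre of a straight light bar: aluminium heat-sink profile 200 mm long (its own y axis), 16 wide (x), 20 high (z), with a white and yellow LED strip glued on top; about 90 g. Absent in some runs (None).
- bar3_mid (a point): centre of a straight light bar: aluminium heat-sink profile 200 mm long (its own y axis), 16 wide (x), 20 high (z), with a white and yellow LED strip glued on top; about 90 g. Absent in some runs (None).
- bar4_mid (a point): centre of a straight light bar: aluminium heat-sink profile 200 mm long (its own y axis), 16 wide (x), 20 high (z), with a white and yellow LED strip glued on top; about 90 g. Absent in some runs (None).
- rack: fixed blue curing rack, four places for bars side by side at x = -69, -23, 23, 69 mm, some may be empty. Origin under its centre on the bench; y runs along the bars to the closed rear end, -y is the way out. Deck 12 mm above the bench, from y = -113 to 113 mm; rear wall face at y = 108 mm. A stored bar lies on the deck from about y = -100 to 100 mm; its sides are open in front of the roof.
- rack_lip (a point): top middle of the rack's steel lip across the way out of all places, 15 mm above the deck, 5 mm thick (rack y = -113 to -108 mm). A bar's exit end must be raised over it, its rear end staying down, before the bar can be drawn out endwise
- rack_roof (a point): middle of the lower front edge of the rack's grey roof, 33 mm above the deck (13 mm over a bar lying there): roof 7 mm thick over rack y = 30 to 108 mm, so no bar can be lifted straight out. Under it solid dividers from y = 42 mm leave channels 22 to 24 mm wide for the bars
- tray_floor (a point): centre of the inner floor of the loose black tray (600 g), 4 mm above the bench; inside 198 mm (x) by 242 mm (y, the way the bars lie), walls 4 mm thick standing 8 mm above its floor
- witness (a joint): travel (m) of the sprung witness piece on the pull gauge: 0 at rest, upward positive, spring 1000 N/m plus 1 N of weight, so 12 mm is a pull of about 13 N. Its black pointer moves along a scale post: white below 8 mm, green from 8 to 16 mm, red above 16 mm; end stop at 24 mm. Springs back when let go.
- witness_tab (a point): gripping point in the middle of the aluminium tab bonded upright on the green witness plate of the grey pull gauge (base 90 x 100 x 25 mm). Tab 12 mm thick (point x), 26 mm wide (y), its top 18 mm above this point, the plate's top 26 mm below it; z up is the pulling direction. Moves with the plate. The scale post (16 x 10 mm) stands 42 mm to the +y side and 20 mm to +x, its top 18 mm above the point at rest.
- timer (a joint): angle (rad) of the cure-timer knob: 0 at the zero stop, growing clockwise seen from above; turn it anticlockwise to go back to zero. Range 0 to 3.6; stays where it is left.
- timer_grip (a point): gripping point on the axis of the black timer knob on its white box (90 x 90 x 40 mm): a bar grip 42 mm long (point x), 14 mm wide (y), its top 7 mm above and its bottom 25 mm below this point; the point turns with the knob. A white line on the grip's -x half points at the red mark on the box when at zero.
- solder_spool: bystander, to be left alone: solder spool, 54 mm across, 38 high; origin at the centre of its underside
- dropper: bystander, to be left alone: white dropper bottle with green cap, 42 mm across, 110 high; origin at the centre of its underside
- flux_jar: bystander, to be left alone: small flux jar, 48 mm across, 50 high; origin at the centre of its underside
- red_cap_bottle: bystander, to be left alone: clear bottle with red cap, 52 mm across, 130 high; origin at the centre of its underside
- cutters: bystander, to be left alone: side cutters with red handles, lying, 130 mm long; origin at the centre of its underside
- brush: bystander, to be left alone: small brush with yellow handle, lying, 150 mm long; origin at the centre of its underside
- heatsink_stack: bystander, to be left alone: block of stacked boards and heat sink, 70 x 50 x 30 mm; origin at the centre of its underside

How it is judged:
By the outcome, as a careful person would: the job done as asked, in the order asked, and still so for the second after the job is handed in, with the robot touching nothing.
Of bar1, bar2, bar3, bar4 only 3 to 4 are there at a start; the rules pass over those that are not, and their reading is None.
At some moment in a run one of tray may be knocked a few centimetres aside while the robot is not near it.
Once in a run the grip may slacken for a moment while it holds something.
It also fails if it takes over 210 s, if anything falls off the work surface, if the arm or the gripper's body presses on something with over 40 N, if the wrist force passes 120 N, or if a joint passes its speed limit or range.

## Working session

There is one attempt and no reset: what is moved stays moved. The work goes in short steps, Python scripts to look and compute and a tool call to move; the robot and the scene stay as the last step left them, time stands still between calls to the robot, and variables do not carry over. Pictures are saved under pics/ and viewed, at most 14 in all, crops included, and the job is handed in when it is done.

Besides the shell and the picture viewer there is one more tool, called after "Emit:" as name(argument=value, ...) on one line, values as JSON. step_arm: Moves the arm, as the interface text tells. Its arguments: {"type":"object","properties":{"moves":{"type":"array","items":{"type":"object","properties":{"x":{"type":"number"},"y":{"type":"number"},"z":{"type":"number"},"ax":{"type":"number"},"ay":{"type":"number"},"az":{"type":"number"},"grip":{"type":"number"}}}},"grip_force":{"type":"number"}},"required":["moves"]}

```bash
ls; mkdir -p pics; cat > h.py <<'E'
import numpy as np, cv2
from bench import ctrl
def cap(n):
    im,d=ctrl.capture(n); return im,d
def rays(n,uv):
    m=ctrl.camera_model(n);K=np.array(m["K"],float);P=np.array(m["pose"],float)
    uv=np.atleast_2d(np.array(uv,float))
    p=np.c_[(uv[:,0]-K[0,2])/K[0,0],(uv[:,1]-K[1,2])/K[1,1]]
    q=p.copy()
    for _ in range(20): q=p/(1+m["k1"]*(q**2).sum(1,keepdims=True))
    return P[:3,3],q,P
def onplane(n,uv,z):
    o,q,P=rays(n,uv); d=np.c_[q,np.ones(len(q))]@P[:3,:3].T
    return o+d*((z-o[2])/d[:,2])[:,None]
def cloud(n,d):
    v,u=np.mgrid[:480,:640]; o,q,P=rays(n,np.c_[u.ravel(),v.ravel()])
    z=d.ravel()[:,None]; X=(np.c_[q,np.ones(len(q))]*z)@P[:3,:3].T+o
    X[z[:,0]==0]=np.nan
    return X.reshape(480,640,3)
def save(name,im): cv2.imwrite("pics/"+name,im[...,::-1])
E
python3 - <<'E'
from h import *
print(ctrl.observe())
for n in("scene","top"):
    im,d=cap(n); save(n+"0.png",im); np.savez(n+"0.npz",im=im,d=d); m=ctrl.camera_model(n); print(n,m)
E
```

```text
pics
{'t': 0.0, 'joints': array([ 1.12441007e+00,  3.13971282e-01,  4.49824469e-02,  1.30361287e+00,
       -9.73371459e-06,  1.43117315e+00]), 'qd': array([ 9.34350412e-06,  8.51992017e-05, -3.78258003e-04, -4.31267340e-04,
       -1.73185070e-03, -5.06311108e-04]), 'joint_torque': array([ 4.59131406e-04, -4.80625963e+01,  2.98535210e+01,  1.95680419e-02,
        4.24603968e-05,  1.10958155e-05]), 'eef_pos': array([173.43535191, 547.67954446, 230.42686612]), 'orientation': array([-3.13980349e+00, -2.41615650e-04,  2.83482937e+00]), 'contact_force': array([-0.46378291,  0.69939377,  0.7154327 ]), 'moment': array([-0.05757288, -0.05684516, -0.04706165]), 'gripper_force': 0.0, 'width': 85.3657151517331}
scene {'K': array([[485.73465987,   0.        , 308.54967764],
       [  0.        , 485.73465987, 243.9375091 ],
       [  0.        ,   0.        ,   1.        ]]), 'k1': 0.005931533360283206, 'pose': array([[-5.22383302e-01,  5.35492926e-01, -6.63598533e-01,
         1.27466542e+03],
       [ 8.52702779e-01,  3.31420515e-01, -4.03804919e-01,
         4.22366782e+02],
       [ 3.69548964e-03, -7.76793260e-01, -6.29744849e-01,
         7.57356591e+02],
       [ 0.00000000e+00,  0.00000000e+00,  0.00000000e+00,
         1.00000000e+00]])}
top {'K': array([[555.7012627 ,   0.        , 321.94686907],
       [  0.        , 555.7012627 , 249.26687351],
       [  0.        ,   0.        ,   1.        ]]), 'k1': -0.12333850551874892, 'pose': array([[ 2.17800572e-02, -9.96662939e-01,  7.86677534e-02,
         4.38688202e+02],
       [-9.99697119e-01, -2.26129483e-02, -9.71207446e-03,
         1.12788697e+01],
       [ 1.14585745e-02, -7.84323969e-02, -9.96853580e-01,
         1.39072496e+03],
       [ 0.00000000e+00,  0.00000000e+00,  0.00000000e+00,
         1.00000000e+00]])}
```

View pics/scene0.png

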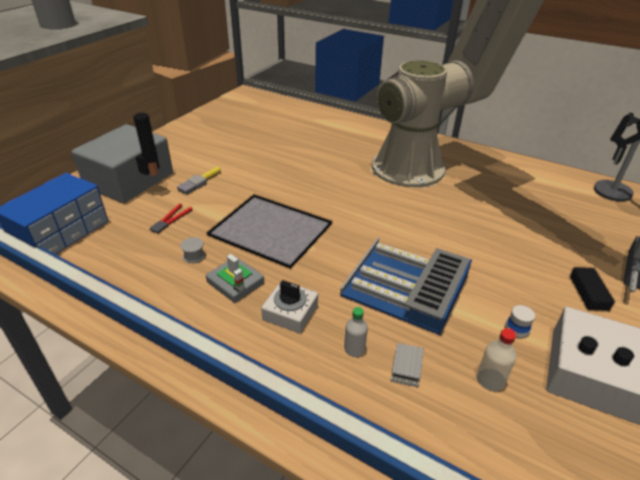

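View pics/top0.png

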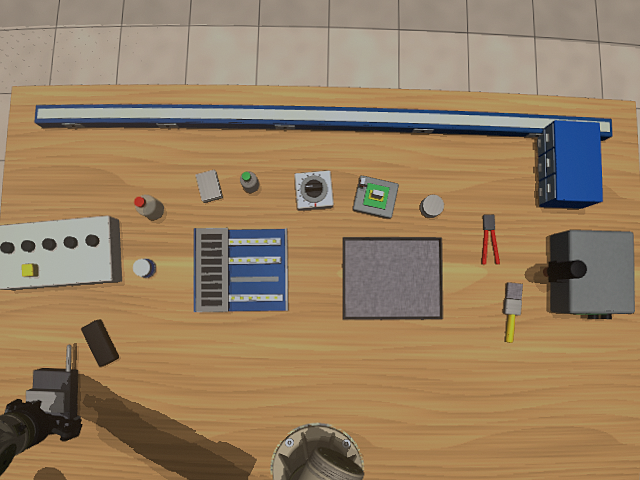

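The rack is at left in the top view with its exit towards image right. Bars show at rows 241, 260 and 298, and the place at row 279 needs checking. The timer is at (314,188), the gauge at (377,196) and the tray at (392,278).

```bash
python3 - <<'E'
from h import *
f=np.load("top0.npz");im=f["im"];d=f["d"];C=cloud("top",d);np.save("C.npy",C)
a=cv2.resize(im[220:320,185:295],None,fx=4,fy=4,interpolation=2);b=cv2.resize(im[160:225,285:405],None,fx=5,fy=5,interpolation=2)
o=np.zeros((400+0,440+360,3),np.uint8);o[:400,:440]=a;b=cv2.resize(b,(360,195));o[:195,440:]=b
g=np.load("scene0.npz");s=cv2.resize(g["im"][245:335,200:325],(285,205),interpolation=2);o[195:400,440:725]=s;save("z.png",o)
Z=C[...,2]
for v in(241,260,279,298): print(v,[ (int(u),np.round(C[v,u]).tolist()) for u in (200,215,235,255,278,284,287,291)])
print("profile u=250",[(v,int(Z[v,250])) for v in range(226,316,3)])
E
```

```text
241 [(200, [558.0, 295.0, 53.0]), (215, [559.0, 258.0, 51.0]), (235, [562.0, 212.0, 30.0]), (255, [563.0, 163.0, 30.0]), (278, [564.0, 107.0, 29.0]), (284, [566.0, 93.0, 14.0]), (287, [567.0, 86.0, 4.0]), (291, [568.0, 76.0, -6.0])]
260 [(200, [512.0, 293.0, 51.0]), (215, [512.0, 255.0, 56.0]), (235, [515.0, 210.0, 33.0]), (255, [516.0, 161.0, 34.0]), (278, [517.0, 105.0, 33.0]), (284, [519.0, 91.0, 13.0]), (287, [520.0, 85.0, -3.0]), (291, [520.0, 75.0, -1.0])]
279 [(200, [466.0, 291.0, 53.0]), (215, [467.0, 255.0, 52.0]), (235, [469.0, 212.0, 10.0]), (255, [470.0, 162.0, 11.0]), (278, [471.0, 105.0, 12.0]), (284, [471.0, 90.0, 19.0]), (287, [472.0, 84.0, -3.0]), (291, [472.0, 74.0, -2.0])]
298 [(200, [420.0, 290.0, 52.0]), (215, [421.0, 253.0, 51.0]), (235, [422.0, 207.0, 39.0]), (255, [423.0, 159.0, 30.0]), (278, [424.0, 103.0, 30.0]), (284, [424.0, 89.0, 8.0]), (287, [425.0, 82.0, 13.0]), (291, [425.0, 72.0, -3.0])]Traceback (most recent call last):
  File "<stdin>", line 8, in <module>
ValueError: cannot convert float NaN to integer
```

View pics/z.png

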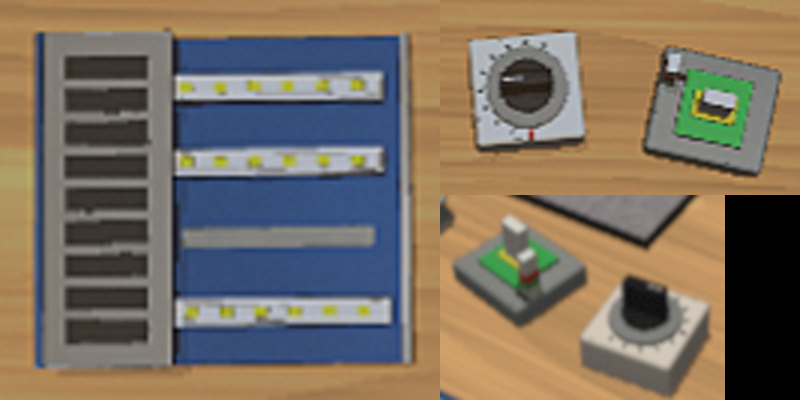

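Only three bars are present, and the place at row 279 is empty. The timer line points image-left while the red mark is at the bottom, so the knob sits about 90° clockwise of zero. Next I measure all the poses.

```bash
cat >> h.py <<'E'
def hsv(im): return cv2.cvtColor(im,cv2.COLOR_RGB2HSV)
def box(mask,roi,n,z,k=3):
    u0,v0,u1,v1=roi; m=np.zeros_like(mask,np.uint8); m[v0:v1,u0:u1]=mask[v0:v1,u0:u1]*255
    m=cv2.morphologyEx(m,cv2.MORPH_CLOSE,np.ones((k,k)))
    c=max(cv2.findContours(m,0,cv2.CHAIN_APPROX_NONE)[0],key=cv2.contourArea).reshape(-1,2)
    p=onplane(n,c,z)[:,:2].astype(np.float32); r=cv2.minAreaRect(p); b=cv2.boxPoints(r)
    e=b[1]-b[0],b[2]-b[1]; l=max(e,key=np.linalg.norm); a=np.degrees(np.arctan2(l[1],l[0]))%180
    return np.round(r[0],1),np.round([np.linalg.norm(x) for x in e],1),round(float(a),1),c
E
python3 - <<'E'
from h import *
f=np.load("top0.npz");im=f["im"];H=hsv(im);h,s,v=[H[...,i].astype(int) for i in range(3)]
blue=(h>100)&(h<125)&(s>120)
print("rack blue@12",box(blue,(185,220,300,320),"top",12,9)[:3])
for r in((229,235,290,247),(229,253,290,268),(229,291,290,305)):
    print("bar",box((s<60)&(v>150)|((h>20)&(h<35)&(s>120)&(v>120)&(s<0)),r,"top",33,5)[:3])
dark=(s<70)&(v<150)
print("tray@12",box(dark,(325,225,460,330),"top",12,5)[:3])
print("timer box@40",box((s<40)&(v>160),(285,160,340,220),"top",40,9)[:3])
print("knob",box((v<95),(295,170,332,206),"top",75,3)[:3])
gr=(h>45)&(h<75)&(s>120)
print("green@29?",box(gr,(350,175,405,220),"top",29,9)[:3])
print("base@25",box((s<60)&(v>80)|gr,(350,175,402,222),"top",25,9)[:3])
E
```

```text
rack blue@12 (array([493.3, 159.4]), array([140.2, 200.5], dtype=float32), 2.5)
bar (array([562.4, 164.2]), array([125.6,  14.8], dtype=float32), 91.3)
bar (array([515.7, 163.9]), array([122.8,  14.7], dtype=float32), 91.3)
bar (array([424.2, 152.7]), array([139.3,  31.6], dtype=float32), 91.5)
tray@12 (array([ 480.5, -179.2]), array([246.7, 204.5], dtype=float32), 91.1)
timer box@40 (array([694. ,  22.1]), array([85.6, 86.9], dtype=float32), 6.4)
knob (array([689.5,  21.9]), array([40.8, 43.8], dtype=float32), 1.4)
green@29? (array([ 683.2, -133.2]), array([55.3, 54.4], dtype=float32), 168.9)
base@25 (array([ 682.8, -132.8]), array([88.3, 98.4], dtype=float32), 78.3)
```

```bash
python3 - <<'E'
from h import *
f=np.load("top0.npz");g=np.load("scene0.npz")
a=cv2.resize(f["im"][170:206,296:332],(390,390),interpolation=2);b=cv2.resize(f["im"][176:218,355:397],(390,390),interpolation=2)
save("z2.png",np.hstack([a,b]))
Ct=np.load("C.npy");Cs=cloud("scene",g["d"])
for n,C in(("top",Ct),("scene",Cs)):
    x,y,z=C[...,0],C[...,1],C[...,2]
    for lab,cx,cy,z0,z1 in(("knobtop",635,23,66,95),("tab/post",640,-130,42,110)):
        m=(abs(x-cx)<70)&(abs(y-cy)<65)&(z>z0)&(z<z1); print(n,lab,m.sum(),np.nanmean(C[m],0).round(1))
        print(C[m].round()[:40].tolist())
E
```

```text
top knobtop 115 [692.5  23.7  81.2]
[[699.0, 28.0, 86.0], [701.0, 26.0, 78.0], [701.0, 23.0, 80.0], [700.0, 21.0, 86.0], [700.0, 19.0, 82.0], [699.0, 16.0, 87.0], [701.0, 14.0, 81.0], [700.0, 11.0, 84.0], [700.0, 9.0, 86.0], [701.0, 7.0, 80.0], [702.0, 4.0, 76.0], [697.0, 42.0, 82.0], [698.0, 40.0, 81.0], [697.0, 38.0, 86.0], [698.0, 35.0, 77.0], [698.0, 33.0, 81.0], [696.0, 30.0, 89.0], [697.0, 28.0, 83.0], [698.0, 26.0, 78.0], [697.0, 23.0, 85.0], [698.0, 21.0, 81.0], [698.0, 19.0, 84.0], [698.0, 16.0, 82.0], [698.0, 14.0, 83.0], [698.0, 11.0, 84.0], [698.0, 9.0, 82.0], [698.0, 7.0, 83.0], [698.0, 4.0, 81.0], [695.0, 42.0, 83.0], [695.0, 40.0, 83.0], [696.0, 38.0, 78.0], [694.0, 35.0, 88.0], [695.0, 33.0, 82.0], [695.0, 30.0, 81.0], [695.0, 28.0, 83.0], [695.0, 26.0, 81.0], [695.0, 23.0, 82.0], [695.0, 21.0, 84.0], [695.0, 18.0, 87.0], [695.0, 16.0, 84.0]]
top tab/post 109 [ 686.8 -122.5   67.8]
[[710.0, -92.0, 74.0], [710.0, -94.0, 74.0], [709.0, -97.0, 76.0], [707.0, -90.0, 73.0], [707.0, -92.0, 75.0], [706.0, -94.0, 82.0], [708.0, -97.0, 70.0], [707.0, -99.0, 77.0], [704.0, -89.
[... 1832 characters left out ...]
.0, 76.0], [684.0, -143.0, 76.0], [683.0, -141.0, 75.0], [682.0, -139.0, 76.0], [683.0, -135.0, 78.0], [681.0, -134.0, 78.0], [677.0, -135.0, 74.0], [677.0, -133.0, 75.0], [677.0, -130.0, 76.0], [685.0, -142.0, 74.0], [685.0, -140.0, 75.0], [684.0, -138.0, 75.0], [684.0, -135.0, 76.0], [683.0, -133.0, 76.0], [682.0, -131.0, 77.0], [681.0, -129.0, 77.0], [677.0, -130.0, 73.0], [676.0, -128.0, 74.0], [686.0, -142.0, 71.0], [685.0, -140.0, 72.0], [686.0, -136.0, 74.0], [684.0, -135.0, 74.0], [686.0, -131.0, 77.0], [685.0, -128.0, 77.0], [683.0, -127.0, 76.0], [682.0, -126.0, 76.0], [681.0, -124.0, 76.0], [680.0, -122.0, 76.0], [679.0, -119.0, 77.0], [685.0, -144.0, 67.0], [685.0, -140.0, 69.0]]
```

View pics/z2.png

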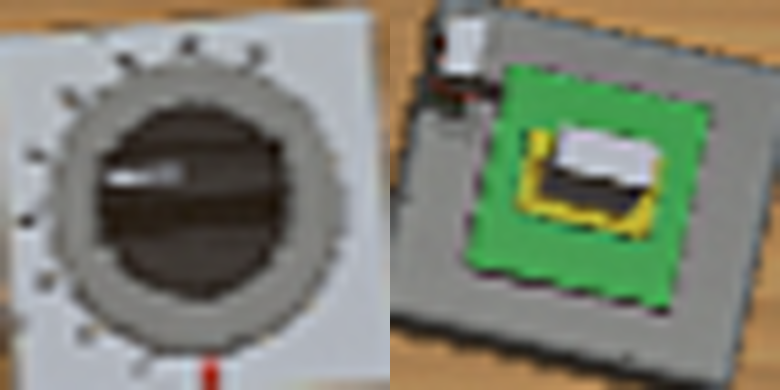

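Tab is at about (683,-133), top z 76, gauge yaw −11.4°. The knob axis is at about (693.5,22.5), top z 84, with the line near 96° and zero near 186°. First turn: tool yaw from 162.4° to 78.6°.

Emit:
step_arm(moves=[{"az": 0.146}, {"az": 0.146}, {"az": 0.146}, {"az": 0.146}, {"az": 0.146}, {"az": 0.146}, {"az": 0.146}, {"az": 0.146}, {"az": 0.146}, {"az": 0.146}], grip_force=80)

```text
invalid input at $.moves[0]: expected keys x, y, z, ax, ay, az, grip
```

Emit:
step_arm(moves=[{"x": -28, "y": 32}, {"x": -28, "y": 32}, {"x": -28, "y": 32}, {"x": -28, "y": 32}, {"x": -28, "y": 32}, {"x": -28, "y": 32}, {"x": -28, "y": 32}, {"x": -28, "y": 32}, {"x": -28, "y": 32}, {"x": -28, "y": 32}])

```text
invalid input at $.moves[0]: expected keys x, y, z, ax, ay, az, grip
```

Emit:
step_arm(moves=[{"x": -28, "y": 32}, {"x": -28, "y": 32}, {"x": -28, "y": 32}, {"x": -28, "y": 32}, {"x": -28, "y": 32}, {"x": -28, "y": 32}, {"x": -28, "y": 32}, {"x": -28, "y": 32}, {"x": -28, "y": 32}, {"x": -4, "y": 28}])

```text
invalid input at $.moves[0]: expected keys x, y, z, ax, ay, az, grip
```

Emit:
step_arm(moves=[{"x": 0, "y": 0, "z": 0, "ax": 0, "ay": 0, "az": 0.146, "grip": 0}, {"x": 0, "y": 0, "z": 0, "ax": 0, "ay": 0, "az": 0.146, "grip": 0}, {"x": 0, "y": 0, "z": 0, "ax": 0, "ay": 0, "az": 0.146, "grip": 0}, {"x": 0, "y": 0, "z": 0, "ax": 0, "ay": 0, "az": 0.146, "grip": 0}, {"x": 0, "y": 0, "z": 0, "ax": 0, "ay": 0, "az": 0.146, "grip": 0}, {"x": 0, "y": 0, "z": 0, "ax": 0, "ay": 0, "az": 0.146, "grip": 0}, {"x": 0, "y": 0, "z": 0, "ax": 0, "ay": 0, "az": 0.146, "grip": 0}, {"x": 0, "y": 0, "z": 0, "ax": 0, "ay": 0, "az": 0.146, "grip": 0}, {"x": 0, "y": 0, "z": 0, "ax": 0, "ay": 0, "az": 0.146, "grip": 0}, {"x": 0, "y": 0, "z": 0, "ax": 0, "ay": 0, "az": 0.146, "grip": 0}], grip_force=80)

```text
t: 1.1
eef_pos: [173.5, 547.9, 230.8]
orientation: [-3.141, 0.001, 1.369]
contact_force: [-0.9, -0.5, -0.5]
width: 85.4
gripper_force: 0.0
```

Emit:
step_arm(moves=[{"x": -28, "y": 32, "z": 0, "ax": 0, "ay": 0, "az": 0, "grip": 0}, {"x": -28, "y": 32, "z": 0, "ax": 0, "ay": 0, "az": 0, "grip": 0}, {"x": -28, "y": 32, "z": 0, "ax": 0, "ay": 0, "az": 0, "grip": 0}, {"x": -28, "y": 32, "z": 0, "ax": 0, "ay": 0, "az": 0, "grip": 0}, {"x": -28, "y": 32, "z": 0, "ax": 0, "ay": 0, "az": 0, "grip": 0}, {"x": -28, "y": 32, "z": 0, "ax": 0, "ay": 0, "az": 0, "grip": 0}, {"x": -28, "y": 32, "z": 0, "ax": 0, "ay": 0, "az": 0, "grip": 0}, {"x": -28, "y": 32, "z": 0, "ax": 0, "ay": 0, "az": 0, "grip": 0}, {"x": -28, "y": 32, "z": 0, "ax": 0, "ay": 0, "az": 0, "grip": 0}, {"x": -28, "y": 32, "z": 0, "ax": 0, "ay": 0, "az": 0, "grip": 0}])

```text
t: 2.1
eef_pos: [433.6, 209.6, 231.1]
orientation: [-3.141, 0.0, 1.375]
contact_force: [0.6, 0.6, 0.5]
width: 85.4
gripper_force: 0.0
```

Emit:
step_arm(moves=[{"x": -28.6, "y": 31.5, "z": 0, "ax": 0, "ay": 0, "az": 0, "grip": 0}, {"x": -28.6, "y": 31.5, "z": 0, "ax": 0, "ay": 0, "az": 0, "grip": 0}, {"x": -28.6, "y": 31.5, "z": 0, "ax": 0, "ay": 0, "az": 0, "grip": 0}, {"x": -28.6, "y": 31.5, "z": 0, "ax": 0, "ay": 0, "az": 0, "grip": 0}, {"x": -28.6, "y": 31.5, "z": 0, "ax": 0, "ay": 0, "az": 0, "grip": 0}, {"x": -28.6, "y": 31.5, "z": 0, "ax": 0, "ay": 0, "az": 0, "grip": 0}, {"x": -28.6, "y": 31.5, "z": 0, "ax": 0, "ay": 0, "az": 0, "grip": 0}, {"x": -28.6, "y": 31.5, "z": 0, "ax": 0, "ay": 0, "az": 0, "grip": 0}, {"x": -28.6, "y": 31.5, "z": 0, "ax": 0, "ay": 0, "az": 0, "grip": 0}, {"x": -28.6, "y": 31.5, "z": 0, "ax": 0, "ay": 0, "az": 0, "grip": 0}])

```text
t: 3.1
eef_pos: [686.9, -132.1, 230.6]
orientation: [-3.141, -0.0, 1.375]
contact_force: [0.1, 0.4, 1.3]
width: 85.2
gripper_force: 0.0
```

Emit:
step_arm(moves=[{"x": 0, "y": 0, "z": 40, "ax": 0, "ay": 0, "az": 0, "grip": 0}, {"x": 0, "y": 0, "z": 40, "ax": 0, "ay": 0, "az": 0, "grip": 0}, {"x": 0, "y": 0, "z": 20, "ax": 0, "ay": 0, "az": 0, "grip": 0}, {"x": 0, "y": 0, "z": 0, "ax": 0, "ay": 0, "az": 0, "grip": 0}])

```text
t: 3.5
eef_pos: [683.3, -130.0, 126.0]
orientation: [-3.132, -0.001, 1.374]
contact_force: [0.1, -0.0, -0.5]
width: 85.7
gripper_force: 0.0
```

```bash
python3 - <<'E'
from h import *
im,d=cap("scene"); save("s1.png",cv2.resize(im[200:340,160:340],(720,560),interpolation=2)); o=ctrl.observe(); print(o["eef_pos"],o["orientation"])
E
```

```text
[ 684.74102812 -130.23388974  128.90550726] [-3.13661540e+00 -6.75701121e-04  1.37462201e+00]
```

View pics/s1.png

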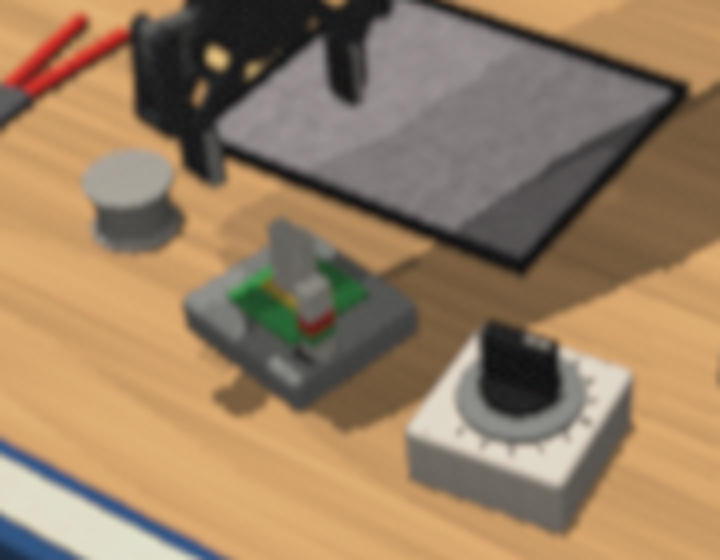

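The open fingers straddle the tab (crop 290,260) along the gauge's x axis. The post (315,310) is clear of them. Shift slightly, descend and close.

Emit:
step_arm(moves=[{"x": -3, "y": -1.5, "z": 30, "ax": 0, "ay": 0, "az": 0, "grip": 60}, {"x": 0, "y": 0, "z": 30, "ax": 0, "ay": 0, "az": 0, "grip": 100}, {"x": 0, "y": 0, "z": 20, "ax": 0, "ay": 0, "az": 0, "grip": 100}, {"x": 0, "y": 0, "z": 10, "ax": 0, "ay": 0, "az": 0, "grip": 100}, {"x": 0, "y": 0, "z": 0, "ax": 0, "ay": 0, "az": 0, "grip": 100}, {"x": 0, "y": 0, "z": 0, "ax": 0, "ay": 0, "az": 0, "grip": 100}, {"x": 0, "y": 0, "z": 0, "ax": 0, "ay": 0, "az": 0, "grip": 100}])

```text
t: 4.25
eef_pos: [685.7, -133.7, 43.5]
orientation: [3.138, 0.0, 1.375]
contact_force: [0.7, -0.6, -0.4]
width: 52.1
gripper_force: 0.0
```

Emit:
step_arm(moves=[{"x": 0, "y": 0, "z": 0, "ax": 0, "ay": 0, "az": 0, "grip": 180}, {"x": 0, "y": 0, "z": 0, "ax": 0, "ay": 0, "az": 0, "grip": 255}, {"x": 0, "y": 0, "z": 0, "ax": 0, "ay": 0, "az": 0, "grip": 255}, {"x": 0, "y": 0, "z": 0, "ax": 0, "ay": 0, "az": 0, "grip": 255}, {"x": 0, "y": 0, "z": 0, "ax": 0, "ay": 0, "az": 0, "grip": 255}])

```text
t: 4.75
eef_pos: [682.3, -132.9, 42.1]
orientation: [-3.138, 0.0, 1.374]
contact_force: [-7.0, 0.0, 6.3]
width: 10.9
gripper_force: 79.3
```

Emit:
step_arm(moves=[{"x": 0, "y": 0, "z": 0, "ax": 0, "ay": 0, "az": 0, "grip": 255}, {"x": 0, "y": 0, "z": 0, "ax": 0, "ay": 0, "az": 0, "grip": 255}, {"x": 0, "y": 0, "z": 0, "ax": 0, "ay": 0, "az": 0, "grip": 255}, {"x": 0, "y": 0, "z": 0, "ax": 0, "ay": 0, "az": 0, "grip": 255}])

```text
t: 5.15
eef_pos: [682.3, -132.9, 42.1]
orientation: [-3.139, 0.0, 1.374]
contact_force: [-6.7, 1.1, 7.0]
width: 11.1
gripper_force: 79.3
```

Emit:
step_arm(moves=[{"x": 0, "y": 0, "z": -2, "ax": 0, "ay": 0, "az": 0, "grip": 255}, {"x": 0, "y": 0, "z": -2, "ax": 0, "ay": 0, "az": 0, "grip": 255}, {"x": 0, "y": 0, "z": -2, "ax": 0, "ay": 0, "az": 0, "grip": 255}, {"x": 0, "y": 0, "z": -2, "ax": 0, "ay": 0, "az": 0, "grip": 255}, {"x": 0, "y": 0, "z": -2, "ax": 0, "ay": 0, "az": 0, "grip": 255}, {"x": 0, "y": 0, "z": 0, "ax": 0, "ay": 0, "az": 0, "grip": 255}, {"x": 0, "y": 0, "z": 0, "ax": 0, "ay": 0, "az": 0, "grip": 255}])

```text
t: 5.85
eef_pos: [682.3, -132.9, 49.3]
orientation: [-3.137, -0.0, 1.375]
contact_force: [-5.2, -0.1, -8.2]
width: 11.1
gripper_force: 77.9
```

Emit:
step_arm(moves=[{"x": 0, "y": 0, "z": -2, "ax": 0, "ay": 0, "az": 0, "grip": 255}, {"x": 0, "y": 0, "z": -2, "ax": 0, "ay": 0, "az": 0, "grip": 255}, {"x": 0, "y": 0, "z": -1.5, "ax": 0, "ay": 0, "az": 0, "grip": 255}, {"x": 0, "y": 0, "z": 0, "ax": 0, "ay": 0, "az": 0, "grip": 255}, {"x": 0, "y": 0, "z": 0, "ax": 0, "ay": 0, "az": 0, "grip": 255}])

```text
t: 6.35
eef_pos: [682.3, -132.9, 54.5]
orientation: [-3.137, -0.0, 1.375]
contact_force: [-5.6, -0.4, -13.6]
width: 10.8
gripper_force: 77.8
```

```bash
python3 - <<'E'
from h import *
im,d=cap("scene"); save("s2.png",cv2.resize(im[235:310,190:290],(800,600),interpolation=2)); o=ctrl.observe(); print(o["t"],o["eef_pos"],o["contact_force"])
E
```

```text
6.4 [ 682.29445376 -132.89201281   54.48494976] [ -4.91427235  -1.12069531 -14.08432259]
```

View pics/s2.png

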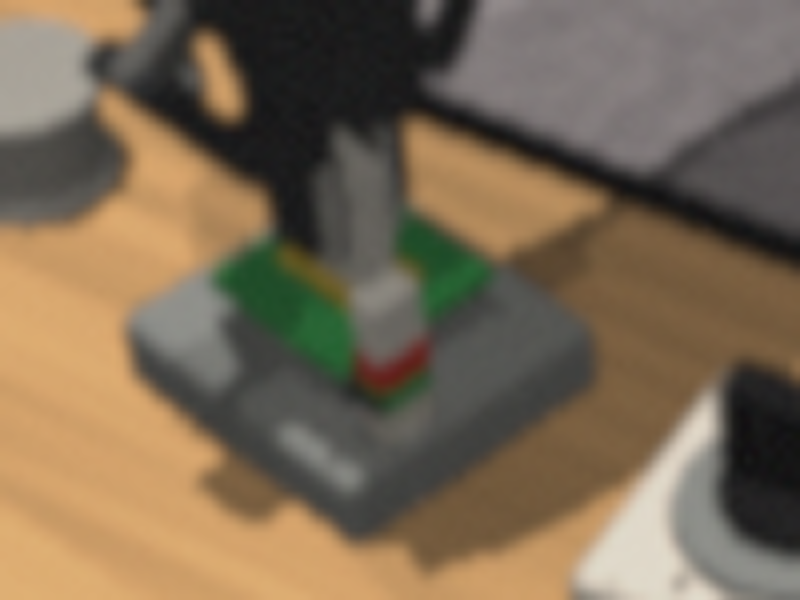

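The plate at (300,310) has lifted off the base and the pull is about 13.5 N, which puts travel at about 12.4 mm, inside the green band. Now hold for more than 2 s.

Emit:
step_arm(moves=[{"x": 0, "y": 0, "z": 0, "ax": 0, "ay": 0, "az": 0, "grip": 255}, {"x": 0, "y": 0, "z": 0, "ax": 0, "ay": 0, "az": 0, "grip": 255}, {"x": 0, "y": 0, "z": 0, "ax": 0, "ay": 0, "az": 0, "grip": 255}, {"x": 0, "y": 0, "z": 0, "ax": 0, "ay": 0, "az": 0, "grip": 255}, {"x": 0, "y": 0, "z": 0, "ax": 0, "ay": 0, "az": 0, "grip": 255}, {"x": 0, "y": 0, "z": 0, "ax": 0, "ay": 0, "az": 0, "grip": 255}, {"x": 0, "y": 0, "z": 0, "ax": 0, "ay": 0, "az": 0, "grip": 255}, {"x": 0, "y": 0, "z": 0, "ax": 0, "ay": 0, "az": 0, "grip": 255}, {"x": 0, "y": 0, "z": 0, "ax": 0, "ay": 0, "az": 0, "grip": 255}, {"x": 0, "y": 0, "z": 0, "ax": 0, "ay": 0, "az": 0, "grip": 255}])

```text
t: 7.4
eef_pos: [682.3, -132.9, 54.5]
orientation: [-3.137, -0.0, 1.375]
contact_force: [-4.2, -0.6, -13.0]
width: 10.8
gripper_force: 77.8
```

Emit:
step_arm(moves=[{"x": 0, "y": 0, "z": 0, "ax": 0, "ay": 0, "az": 0, "grip": 255}, {"x": 0, "y": 0, "z": 0, "ax": 0, "ay": 0, "az": 0, "grip": 255}, {"x": 0, "y": 0, "z": 0, "ax": 0, "ay": 0, "az": 0, "grip": 255}, {"x": 0, "y": 0, "z": 0, "ax": 0, "ay": 0, "az": 0, "grip": 255}, {"x": 0, "y": 0, "z": 0, "ax": 0, "ay": 0, "az": 0, "grip": 255}, {"x": 0, "y": 0, "z": 0, "ax": 0, "ay": 0, "az": 0, "grip": 255}, {"x": 0, "y": 0, "z": 0, "ax": 0, "ay": 0, "az": 0, "grip": 255}, {"x": 0, "y": 0, "z": 0, "ax": 0, "ay": 0, "az": 0, "grip": 255}, {"x": 0, "y": 0, "z": 0, "ax": 0, "ay": 0, "az": 0, "grip": 255}, {"x": 0, "y": 0, "z": 0, "ax": 0, "ay": 0, "az": 0, "grip": 255}])

```text
t: 8.4
eef_pos: [682.3, -132.9, 54.5]
orientation: [-3.137, -0.0, 1.375]
contact_force: [-4.1, -0.7, -13.8]
width: 10.9
gripper_force: 77.8
```

Emit:
step_arm(moves=[{"x": 0, "y": 0, "z": 0, "ax": 0, "ay": 0, "az": 0, "grip": 255}, {"x": 0, "y": 0, "z": 0, "ax": 0, "ay": 0, "az": 0, "grip": 255}, {"x": 0, "y": 0, "z": 0, "ax": 0, "ay": 0, "az": 0, "grip": 255}, {"x": 0, "y": 0, "z": 0, "ax": 0, "ay": 0, "az": 0, "grip": 255}, {"x": 0, "y": 0, "z": 0, "ax": 0, "ay": 0, "az": 0, "grip": 255}, {"x": 0, "y": 0, "z": 0, "ax": 0, "ay": 0, "az": 0, "grip": 255}])

```text
t: 9.0
eef_pos: [682.3, -132.9, 54.5]
orientation: [-3.137, -0.0, 1.375]
contact_force: [-5.5, -0.7, -13.1]
width: 10.9
gripper_force: 77.8
```

Lower, release, lift.

Emit:
step_arm(moves=[{"x": 0, "y": 0, "z": 3, "ax": 0, "ay": 0, "az": 0, "grip": 255}, {"x": 0, "y": 0, "z": 3, "ax": 0, "ay": 0, "az": 0, "grip": 255}, {"x": 0, "y": 0, "z": 3, "ax": 0, "ay": 0, "az": 0, "grip": 255}, {"x": 0, "y": 0, "z": 3, "ax": 0, "ay": 0, "az": 0, "grip": 255}, {"x": 0, "y": 0, "z": 2, "ax": 0, "ay": 0, "az": 0, "grip": 255}, {"x": 0, "y": 0, "z": 0, "ax": 0, "ay": 0, "az": 0, "grip": 255}, {"x": 0, "y": 0, "z": 0, "ax": 0, "ay": 0, "az": 0, "grip": 100}, {"x": 0, "y": 0, "z": 0, "ax": 0, "ay": 0, "az": 0, "grip": 100}, {"x": 0, "y": 0, "z": 0, "ax": 0, "ay": 0, "az": 0, "grip": 100}, {"x": 0, "y": 0, "z": -20, "ax": 0, "ay": 0, "az": 0, "grip": 100}])

```text
t: 10.0
eef_pos: [683.6, -132.9, 61.1]
orientation: [-3.139, -0.001, 1.375]
contact_force: [-0.0, 0.2, -0.5]
width: 51.8
gripper_force: 0.0
```

Emit:
step_arm(moves=[{"x": 0, "y": 0, "z": -40, "ax": 0, "ay": 0, "az": -0.1, "grip": 100}, {"x": 0, "y": 0, "z": -30, "ax": 0, "ay": 0, "az": -0.1, "grip": 100}, {"x": 0, "y": 0, "z": 0, "ax": 0, "ay": 0, "az": -0.1, "grip": 100}, {"x": 0, "y": 0, "z": 0, "ax": 0, "ay": 0, "az": 0, "grip": 100}, {"x": 0, "y": 0, "z": 0, "ax": 0, "ay": 0, "az": 0, "grip": 100}])

```text
t: 10.5
eef_pos: [684.5, -133.3, 132.8]
orientation: [3.141, 0.0, 1.673]
contact_force: [-0.8, -0.3, -1.0]
width: 52.0
gripper_force: 0.0
```

Emit:
step_arm(moves=[{"x": 39, "y": 6, "z": 0, "ax": 0, "ay": 0, "az": 0, "grip": 100}, {"x": 39, "y": 6, "z": 0, "ax": 0, "ay": 0, "az": 0, "grip": 100}, {"x": 39, "y": 6, "z": 0, "ax": 0, "ay": 0, "az": 0, "grip": 100}, {"x": 37, "y": 6, "z": 0, "ax": 0, "ay": 0, "az": 0, "grip": 100}, {"x": 0, "y": 0, "z": 0, "ax": 0, "ay": 0, "az": 0, "grip": 100}, {"x": 0, "y": 0, "z": 0, "ax": 0, "ay": 0, "az": 0, "grip": 100}, {"x": 0, "y": 0, "z": 25, "ax": 0, "ay": 0, "az": 0, "grip": 100}, {"x": 0, "y": 0, "z": 0, "ax": 0, "ay": 0, "az": 0, "grip": 100}, {"x": 0, "y": 0, "z": 0, "ax": 0, "ay": 0, "az": 0, "grip": 100}])

```text
t: 11.4
eef_pos: [691.3, 21.1, 106.9]
orientation: [-3.139, -0.0, 1.673]
contact_force: [0.1, -0.9, 0.3]
width: 52.1
gripper_force: 0.0
```

```bash
python3 - <<'E'
from h import *
im,d=cap("scene"); save("s3.png",cv2.resize(im[230:335,240:345],(600,600),interpolation=2)); o=ctrl.observe(); print(o["t"],o["eef_pos"],o["contact_force"])
E
```

```text
11.45 [691.99446266  21.18393983 107.8417367 ] [ 0.00541022  0.82593801 -0.22673256]
```

View pics/s3.png

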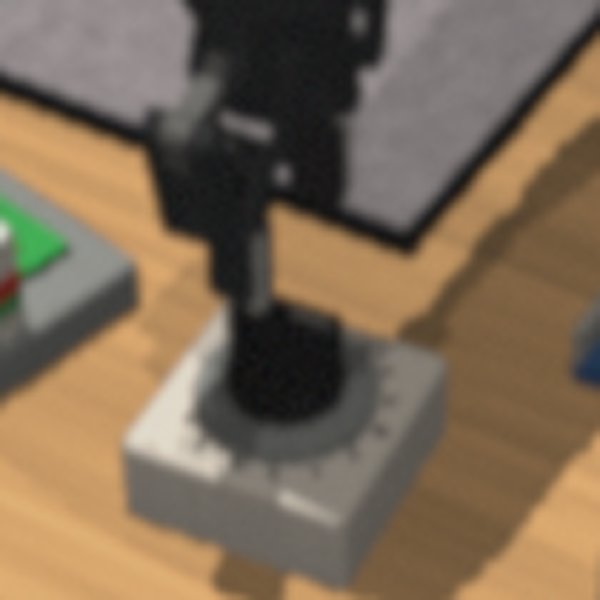

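The fingers stand above and either side of the knob (285,360). Descend and close.

Emit:
step_arm(moves=[{"x": 0, "y": 1, "z": 15, "ax": 0, "ay": 0, "az": 0, "grip": 100}, {"x": 0, "y": 0, "z": 15, "ax": 0, "ay": 0, "az": 0, "grip": 100}, {"x": 0, "y": 0, "z": 14, "ax": 0, "ay": 0, "az": 0, "grip": 100}, {"x": 0, "y": 0, "z": 0, "ax": 0, "ay": 0, "az": 0, "grip": 100}, {"x": 0, "y": 0, "z": 0, "ax": 0, "ay": 0, "az": 0, "grip": 180}, {"x": 0, "y": 0, "z": 0, "ax": 0, "ay": 0, "az": 0, "grip": 255}, {"x": 0, "y": 0, "z": 0, "ax": 0, "ay": 0, "az": 0, "grip": 255}, {"x": 0, "y": 0, "z": 0, "ax": 0, "ay": 0, "az": 0, "grip": 255}, {"x": 0, "y": 0, "z": 0, "ax": 0, "ay": 0, "az": 0, "grip": 255}], grip_force=50)

```text
t: 12.35
eef_pos: [693.8, 22.5, 64.9]
orientation: [3.14, 0.0, 1.675]
contact_force: [0.8, -0.3, 3.3]
width: 13.1
gripper_force: 50.3
```

Gripped. Turn anticlockwise.

Emit:
step_arm(moves=[{"x": 0, "y": 0, "z": 0, "ax": 0, "ay": 0, "az": -0.14, "grip": 255}, {"x": 0, "y": 0, "z": 0, "ax": 0, "ay": 0, "az": -0.14, "grip": 255}, {"x": 0, "y": 0, "z": 0, "ax": 0, "ay": 0, "az": -0.14, "grip": 255}, {"x": 0, "y": 0, "z": 0, "ax": 0, "ay": 0, "az": -0.14, "grip": 255}, {"x": 0, "y": 0, "z": 0, "ax": 0, "ay": 0, "az": -0.14, "grip": 255}, {"x": 0, "y": 0, "z": 0, "ax": 0, "ay": 0, "az": -0.14, "grip": 255}, {"x": 0, "y": 0, "z": 0, "ax": 0, "ay": 0, "az": -0.14, "grip": 255}, {"x": 0, "y": 0, "z": 0, "ax": 0, "ay": 0, "az": -0.14, "grip": 255}, {"x": 0, "y": 0, "z": 0, "ax": 0, "ay": 0, "az": -0.14, "grip": 255}, {"x": 0, "y": 0, "z": 0, "ax": 0, "ay": 0, "az": -0.14, "grip": 255}])

```text
t: 13.35
eef_pos: [694.3, 23.0, 64.9]
orientation: [3.14, 0.003, 3.081]
contact_force: [0.8, 1.7, 2.7]
width: 12.7
gripper_force: 50.3
```

```bash
python3 -c "
from h import *
o=ctrl.observe();print(o['orientation'],o['moment'],o['eef_pos'],o['contact_force'])"
```

```text
[3.14045988e+00 2.86394643e-03 3.08087193e+00] [ 0.3509358  -0.21171319 -0.07618045] [694.33000966  23.00039706  64.91747752] [0.82574797 1.66920662 2.71096645]
```

Emit:
step_arm(moves=[{"x": 0, "y": 0, "z": 0, "ax": 0, "ay": 0, "az": -0.05, "grip": 255}, {"x": 0, "y": 0, "z": 0, "ax": 0, "ay": 0, "az": -0.05, "grip": 255}, {"x": 0, "y": 0, "z": 0, "ax": 0, "ay": 0, "az": -0.05, "grip": 255}, {"x": 0, "y": 0, "z": 0, "ax": 0, "ay": 0, "az": 0, "grip": 255}, {"x": 0, "y": 0, "z": 0, "ax": 0, "ay": 0, "az": 0, "grip": 255}])

```text
t: 13.85
eef_pos: [694.3, 23.1, 64.9]
orientation: [3.141, 0.003, -3.059]
contact_force: [2.1, 3.3, 6.2]
width: 13.0
gripper_force: 50.6
```

```bash
python3 -c "
from h import *
o=ctrl.observe();print(o['orientation'],o['moment'],o['eef_pos'],o['contact_force'])"
```

```text
[ 3.14083924e+00  2.98530378e-03 -3.05891513e+00] [ 0.6169374  -0.38390914  0.070073  ] [694.32047089  23.08230485  64.90528417] [2.14888474 3.30718102 6.22632203]
```

Emit:
step_arm(moves=[{"x": 0, "y": 0, "z": 0, "ax": 0, "ay": 0, "az": -0.03, "grip": 255}, {"x": 0, "y": 0, "z": 0, "ax": 0, "ay": 0, "az": -0.03, "grip": 255}, {"x": 0, "y": 0, "z": 0, "ax": 0, "ay": 0, "az": 0, "grip": 255}, {"x": 0, "y": 0, "z": 0, "ax": 0, "ay": 0, "az": 0, "grip": 255}])

```text
t: 14.25
eef_pos: [694.3, 23.1, 64.9]
orientation: [3.141, 0.003, -3.001]
contact_force: [1.8, 4.1, 5.7]
width: 12.8
gripper_force: 53.2
```

```bash
python3 -c "
from h import *
o=ctrl.observe();print(o['orientation'],o['moment'],o['eef_pos'],o['contact_force'])"
```

```text
[ 3.14050090e+00  3.07935277e-03 -3.00101085e+00] [ 0.80134902 -0.39882904 -1.12351455] [694.32454968  23.06104648  64.89653016] [1.84261055 4.05494717 5.67325315]
```

Stop reached, with the moment about z at −1.1 N m. Release and lift.

Emit:
step_arm(moves=[{"x": 0, "y": 0, "z": 0, "ax": 0, "ay": 0, "az": 0.02, "grip": 255}, {"x": 0, "y": 0, "z": 0, "ax": 0, "ay": 0, "az": 0, "grip": 120}, {"x": 0, "y": 0, "z": 0, "ax": 0, "ay": 0, "az": 0, "grip": 120}, {"x": 0, "y": 0, "z": 0, "ax": 0, "ay": 0, "az": 0, "grip": 120}, {"x": 0, "y": 0, "z": -20, "ax": 0, "ay": 0, "az": 0, "grip": 120}, {"x": 0, "y": 0, "z": -30, "ax": 0, "ay": 0, "az": 0, "grip": 120}, {"x": 0, "y": 0, "z": -40, "ax": 0, "ay": 0, "az": 0, "grip": 120}])

```text
t: 14.95
eef_pos: [691.1, 22.3, 151.8]
orientation: [3.141, -0.006, -3.018]
contact_force: [0.8, 0.4, 0.1]
width: 45.0
gripper_force: 0.0
```

Emit:
step_arm(moves=[{"x": 0, "y": 0, "z": 0, "ax": 0, "ay": 0, "az": 0.14, "grip": 160}, {"x": 40, "y": 0, "z": 0, "ax": 0, "ay": 0, "az": 0.14, "grip": 160}, {"x": 40, "y": 0, "z": 0, "ax": 0, "ay": 0, "az": 0.14, "grip": 160}, {"x": 40, "y": 0, "z": 0, "ax": 0, "ay": 0, "az": 0.14, "grip": 160}, {"x": 20, "y": 0, "z": 0, "ax": 0, "ay": 0, "az": 0.14, "grip": 160}, {"x": 0, "y": 0, "z": 0, "ax": 0, "ay": 0, "az": 0.14, "grip": 160}, {"x": 0, "y": 0, "z": 0, "ax": 0, "ay": 0, "az": 0.14, "grip": 160}, {"x": 0, "y": 0, "z": 0, "ax": 0, "ay": 0, "az": 0.14, "grip": 160}, {"x": 0, "y": 0, "z": 0, "ax": 0, "ay": 0, "az": 0.14, "grip": 160}, {"x": 0, "y": 0, "z": 0, "ax": 0, "ay": 0, "az": 0.14, "grip": 160}])

```text
t: 15.95
eef_pos: [556.7, 49.3, 153.4]
orientation: [-3.14, -0.0, 1.859]
contact_force: [-0.1, -0.3, 0.9]
width: 31.9
gripper_force: 0.0
```

Emit:
step_arm(moves=[{"x": 0, "y": 0, "z": 0, "ax": 0, "ay": 0, "az": 0.14, "grip": 160}, {"x": 0, "y": 0, "z": 0, "ax": 0, "ay": 0, "az": 0.11, "grip": 160}, {"x": 0, "y": 0, "z": 0, "ax": 0, "ay": 0, "az": 0, "grip": 160}, {"x": 0, "y": 0, "z": 0, "ax": 0, "ay": 0, "az": 0, "grip": 160}])

```text
t: 16.35
eef_pos: [556.9, 49.4, 153.5]
orientation: [-3.141, 0.0, 1.617]
contact_force: [0.2, -0.2, -0.4]
width: 31.6
gripper_force: 0.0
```

```bash
python3 - <<'E'
from h import *
im,d=cap("top"); np.savez("top1.npz",im=im,d=d)
a=cv2.resize(im[165:210,290:335],(400,400),interpolation=2);b=cv2.resize(im[215:325,185:295],(400,400),interpolation=2);save("t1.png",np.hstack([a,b])); o=ctrl.observe(); print(o["t"],o["eef_pos"],o["orientation"],o["width"])
E
```

```text
16.4 [557.00348446  49.42727942 153.54796137] [-3.14101490e+00  2.51372671e-05  1.61699211e+00] 31.662431159285383
```

View pics/t1.png

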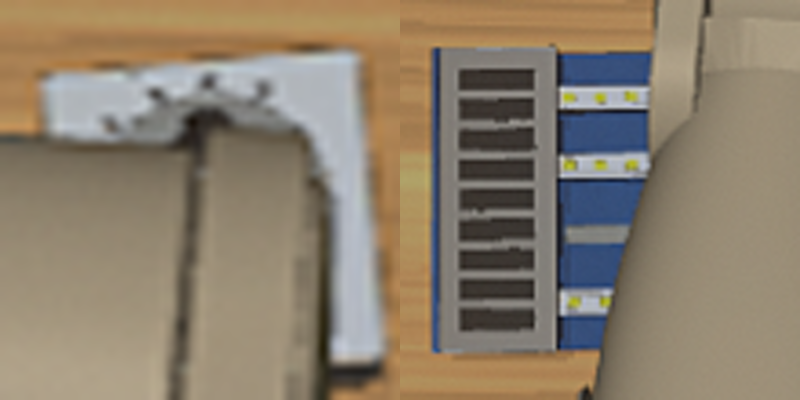

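The arm hides the knob here, so I'll check it after moving over bar 1.

Emit:
step_arm(moves=[{"x": 0, "y": 0, "z": 0, "ax": 0, "ay": 0, "az": 0.023, "grip": 160}, {"x": 44, "y": 3, "z": 0, "ax": 0, "ay": 0, "az": 0, "grip": 160}, {"x": 44, "y": 3, "z": 0, "ax": 0, "ay": 0, "az": 0, "grip": 160}, {"x": 43, "y": 2, "z": 0, "ax": 0, "ay": 0, "az": 0, "grip": 160}, {"x": 0, "y": 0, "z": 40, "ax": 0, "ay": 0, "az": 0, "grip": 160}, {"x": 0, "y": 0, "z": 40, "ax": 0, "ay": 0, "az": 0, "grip": 160}, {"x": 0, "y": 0, "z": 13, "ax": 0, "ay": 0, "az": 0, "grip": 160}, {"x": 0, "y": 0, "z": 0, "ax": 0, "ay": 0, "az": 0, "grip": 160}, {"x": 0, "y": 0, "z": 0, "ax": 0, "ay": 0, "az": 0, "grip": 160}])

```text
t: 17.3
eef_pos: [563.3, 180.5, 62.0]
orientation: [3.14, -0.0, 1.591]
contact_force: [0.5, -0.8, -0.3]
width: 32.1
gripper_force: 0.0
```

```bash
python3 - <<'E'
from h import *
im,d=cap("top"); a=cv2.resize(im[170:206,296:332],(400,400),interpolation=2)
im,d=cap("scene");b=cv2.resize(im[215:315,330:430],(400,400),interpolation=2);c=cv2.resize(im[270:330,255:325],(400,400))[::1]
save("s4.png",np.vstack([np.hstack([a,b])])); o=ctrl.observe(); print(o["t"],o["eef_pos"],o["orientation"],o["width"])
E
```

```text
17.4 [564.31799038 180.61826208  63.03393208] [ 3.13789213e+00 -6.59542755e-04  1.59116540e+00] 31.82886794093207
```

View pics/s4.png

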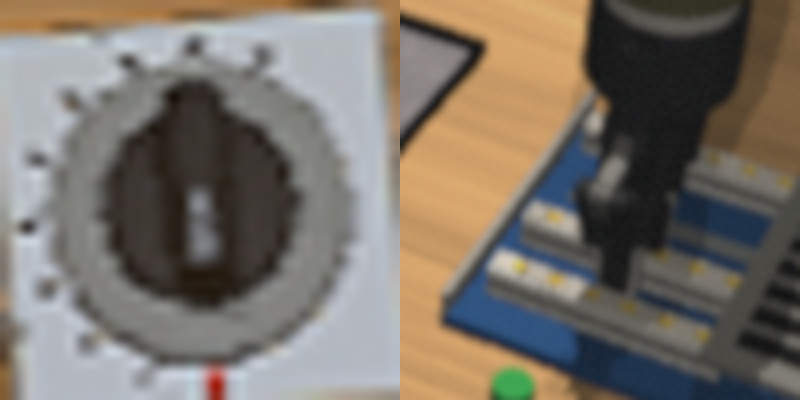

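The white line (200,225) points at the red mark (215,380), so the timer is at zero. The gripper is over bar 1 (crop 610,290). Descend to about z=17 and grip.

Emit:
step_arm(moves=[{"x": 0, "y": -2, "z": 20, "ax": 0, "ay": 0, "az": 0, "grip": 160}, {"x": 0, "y": 0, "z": 15, "ax": 0, "ay": 0, "az": 0, "grip": 160}, {"x": 0, "y": 0, "z": 11, "ax": 0, "ay": 0, "az": 0, "grip": 160}, {"x": 0, "y": 0, "z": 0, "ax": 0, "ay": 0, "az": 0, "grip": 160}, {"x": 0, "y": 0, "z": 0, "ax": 0, "ay": 0, "az": 0, "grip": 160}, {"x": 0, "y": 0, "z": 0, "ax": 0, "ay": 0, "az": 0, "grip": 255}, {"x": 0, "y": 0, "z": 0, "ax": 0, "ay": 0, "az": 0, "grip": 255}, {"x": 0, "y": 0, "z": 0, "ax": 0, "ay": 0, "az": 0, "grip": 255}, {"x": 0, "y": 0, "z": 0, "ax": 0, "ay": 0, "az": 0, "grip": 255}], grip_force=70)

```text
t: 18.3
eef_pos: [561.7, 180.9, 16.2]
orientation: [3.139, -0.0, 1.592]
contact_force: [0.4, 0.5, 6.6]
width: 14.2
gripper_force: 70.9
```

Emit:
step_arm(moves=[{"x": 0, "y": 0, "z": -4, "ax": 0, "ay": -0.033, "az": 0, "grip": 255}, {"x": 0, "y": 0, "z": -4, "ax": 0, "ay": -0.033, "az": 0, "grip": 255}, {"x": 0, "y": 0, "z": -4, "ax": 0, "ay": -0.033, "az": 0, "grip": 255}, {"x": 0, "y": 0, "z": -4, "ax": 0, "ay": -0.033, "az": 0, "grip": 255}, {"x": 0, "y": 0, "z": 0, "ax": 0, "ay": 0, "az": 0, "grip": 255}, {"x": 0, "y": 0, "z": 0, "ax": 0, "ay": 0, "az": 0, "grip": 255}])

```text
t: 18.9
eef_pos: [560.8, 182.0, 30.9]
orientation: [3.141, 0.13, 1.592]
contact_force: [1.1, 1.1, 1.6]
width: 14.4
gripper_force: 70.3
```

```bash
python3 - <<'E'
from h import *
im,d=cap("scene");save("s5.png",cv2.resize(im[205:345,320:490],(728,600),interpolation=2)); o=ctrl.observe(); print(o["t"],o["eef_pos"],o["orientation"],o["width"],o["contact_force"],o["moment"])
E
```

```text
18.95 [560.6985565  181.82778922  30.81889097] [3.14106526 0.13037158 1.59179648] 14.091301869740416 [-0.02375172  1.77332383  2.25248468] [ 0.59023503 -0.10064983 -0.02220761]
```

View pics/s5.png

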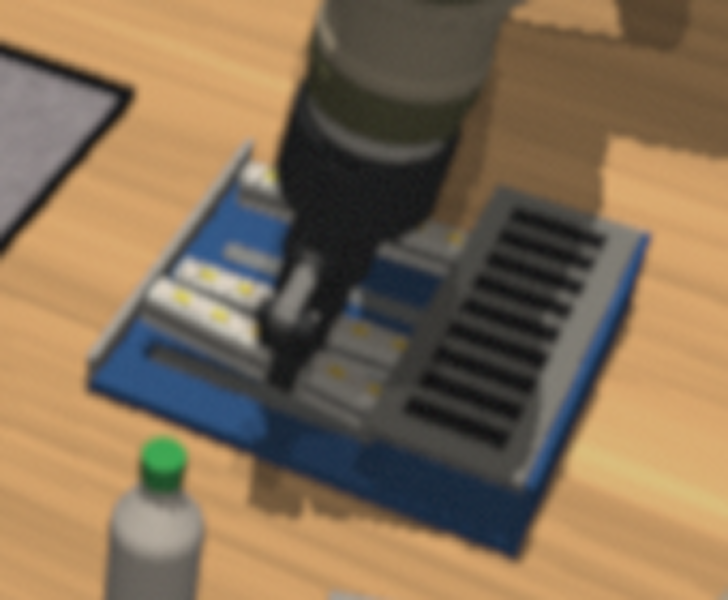

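The bar's exit end is raised (160,300), with the rack strip visible beneath it. Draw out along the bar's own axis.

Emit:
step_arm(moves=[{"x": -10, "y": 0, "z": 0, "ax": 0, "ay": 0, "az": 0, "grip": 255}, {"x": -15, "y": 0, "z": 0, "ax": 0, "ay": 0, "az": 0, "grip": 255}, {"x": -15, "y": 0, "z": 0, "ax": 0, "ay": 0, "az": 0, "grip": 255}, {"x": -15, "y": 0, "z": 0, "ax": 0, "ay": 0, "az": 0, "grip": 255}, {"x": -15, "y": 0, "z": 0, "ax": 0, "ay": 0, "az": 0, "grip": 255}, {"x": -15, "y": 0, "z": 0, "ax": 0, "ay": 0, "az": 0, "grip": 255}, {"x": -15, "y": 0, "z": 0, "ax": 0, "ay": 0, "az": 0, "grip": 255}])

```text
t: 19.65
eef_pos: [562.6, 80.8, 44.2]
orientation: [3.141, 0.132, 1.591]
contact_force: [-1.0, -0.6, -0.9]
width: 13.9
gripper_force: 70.1
```

Emit:
step_arm(moves=[{"x": -20, "y": 0, "z": 0, "ax": 0, "ay": 0, "az": 0, "grip": 255}, {"x": -20, "y": 0, "z": 0, "ax": 0, "ay": 0, "az": 0, "grip": 255}, {"x": -20, "y": 0, "z": 0, "ax": 0, "ay": 0, "az": 0, "grip": 255}, {"x": -20, "y": 0, "z": 0, "ax": 0, "ay": 0, "az": 0, "grip": 255}, {"x": -20, "y": 0, "z": 0, "ax": 0, "ay": 0, "az": 0, "grip": 255}, {"x": -20, "y": 0, "z": 0, "ax": 0, "ay": 0, "az": 0, "grip": 255}, {"x": -20, "y": 0, "z": 0, "ax": 0, "ay": 0, "az": 0, "grip": 255}, {"x": 0, "y": 0, "z": 0, "ax": 0, "ay": 0, "az": 0, "grip": 255}])

```text
t: 20.45
eef_pos: [565.9, -59.3, 63.0]
orientation: [3.14, 0.133, 1.588]
contact_force: [0.5, 0.3, -1.2]
width: 14.2
gripper_force: 70.1
```

```bash
python3 - <<'E'
from h import *
im,d=cap("top"); np.savez("top2.npz",im=im,d=d);H=hsv(im);h,s,v=[H[...,i].astype(int) for i in range(3)]
print("tray@12",box((s<70)&(v<150),(325,225,460,330),"top",12,5)[:3])
im2,_=cap("scene");save("s6.png",np.vstack([cv2.resize(im[220:340,180:460],(700,300)),cv2.resize(im2[170:330,190:490],(560,300))[:, :].repeat(1,0) if 0 else cv2.resize(im2[170:330,190:490],(700,300))])); o=ctrl.observe(); print(o["t"],o["eef_pos"],o["orientation"],o["width"],o["contact_force"])
E
```

```text
tray@12 (array([ 482. , -131.5]), array([240.7, 258.5], dtype=float32), 1.2)
20.55 [565.30527231 -57.08887483  62.42252053] [3.14146431 0.13158733 1.59047979] 14.234882175876166 [ 1.46451132  0.2685335  -0.97783339]
```

View pics/s6.png

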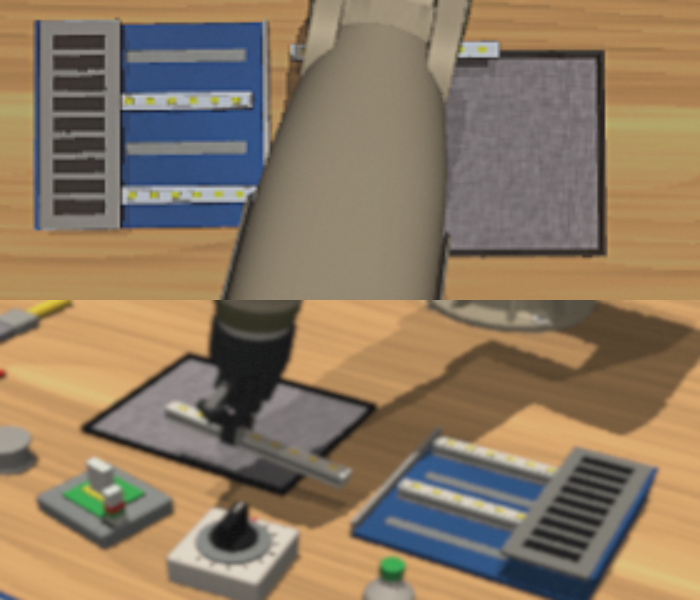

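Bar 1 is out and held. The tray's right edge is now at column 422, against 441 before, so the tray has been knocked about 5 cm in +y. Re-measure it.

```bash
cat >> h.py <<'E'
def trayfit(im,u0):
    "tray centre/yaw from its right(-y) rim and top/bottom rims visible at columns >= u0"
    H=hsv(im);v=H[...,2].astype(int);s=H[...,1].astype(int)
    m=((s<75)&(v<150)).astype(np.uint8); roi=np.zeros_like(m); roi[225:335,u0:460]=m[225:335,u0:460]
    roi=cv2.morphologyEx(cv2.morphologyEx(roi,cv2.MORPH_CLOSE,np.ones((3,3))),cv2.MORPH_OPEN,np.ones((5,5)))
    c=max(cv2.findContours(roi,0,cv2.CHAIN_APPROX_NONE)[0],key=cv2.contourArea).reshape(-1,2)
    p=onplane("top",c,12)[:,:2]; r=cv2.minAreaRect(p.astype(np.float32)); return np.round(cv2.boxPoints(r),1).tolist()
E
python3 - <<'E'
from h import *
for n,u in(("top0",390),("top0",325),("top2",375),("top2",395)):
    print(n,u,trayfit(np.load(n+".npz")["im"],u))
E
```

```text
top0 390 [[380.5, -174.3000030517578], [382.29998779296875, -303.29998779296875], [585.0, -300.6000061035156], [583.2999877929688, -171.60000610351562]]
top0 325 [[378.29998779296875, -57.5], [382.6000061035156, -304.0], [585.0999755859375, -300.5], [580.7999877929688, -54.0]]
top2 375 [[372.5, -137.10000610351562], [374.20001220703125, -253.0], [576.4000244140625, -249.89999389648438], [574.7000122070312, -134.10000610351562]]
top2 395 [[373.29998779296875, -186.60000610351562], [374.1000061035156, -252.1999969482422], [576.4000244140625, -249.89999389648438], [575.5999755859375, -184.3000030517578]]
```

Tray centre is now about (473.5,-127), yaw about 0.9°. Level the bar and go over its place at x≈528, TCP y≈−147.

Emit:
step_arm(moves=[{"x": 0, "y": 0, "z": 0, "ax": 0, "ay": 0.033, "az": 0, "grip": 255}, {"x": 0, "y": 0, "z": 0, "ax": 0, "ay": 0.033, "az": 0, "grip": 255}, {"x": 0, "y": 0, "z": 0, "ax": 0, "ay": 0.033, "az": 0, "grip": 255}, {"x": 0, "y": 0, "z": 0, "ax": 0, "ay": 0.033, "az": 0, "grip": 255}, {"x": -30, "y": -13, "z": 0, "ax": 0, "ay": 0, "az": 0, "grip": 255}, {"x": -30, "y": -13, "z": 0, "ax": 0, "ay": 0, "az": 0, "grip": 255}, {"x": -30, "y": -12, "z": 0, "ax": 0, "ay": 0, "az": 0, "grip": 255}, {"x": 0, "y": 0, "z": 0, "ax": 0, "ay": 0, "az": 0, "grip": 255}, {"x": 0, "y": 0, "z": 20, "ax": 0, "ay": 0, "az": 0, "grip": 255}, {"x": 0, "y": 0, "z": 0, "ax": 0, "ay": 0, "az": 0, "grip": 255}])

```text
t: 21.55
eef_pos: [527.7, -145.7, 40.4]
orientation: [-3.138, -0.002, 1.592]
contact_force: [-0.3, 0.3, -2.1]
width: 14.0
gripper_force: 70.0
```

```bash
python3 - <<'E'
from h import *
im,d=cap("top"); np.savez("top3.npz",im=im,d=d)
for u in (395,405): print(trayfit(im,u))
o=ctrl.observe(); print(o["t"],o["eef_pos"],o["orientation"],o["width"],o["contact_force"])
H=hsv(im);m=(H[...,1]<50)&(H[...,2]>170);v,u=np.where(m[225:280,330:430]);print(u.min()+330 if len(u) else 0,u.max()+330 if len(u) else 0,v.min()+225,v.max()+225)
im,_=cap("scene"); save("s7.png",cv2.resize(im[180:300,190:350],(800,600),interpolation=2))
E
```

```text
[[341.20001220703125, -187.3000030517578], [342.3999938964844, -272.79998779296875], [561.0999755859375, -269.8999938964844], [559.9000244140625, -184.39999389648438]]
[[341.6000061035156, -212.1999969482422], [342.3999938964844, -272.6000061035156], [553.7999877929688, -270.0], [553.0, -209.6999969482422]]
21.6 [ 528.17526679 -145.70586563   41.283576  ] [-3.13870855e+00 -1.80344217e-03  1.59284983e+00] 14.336934404107524 [-0.67813095  0.29293048 -0.33673552]
333 348 255 260
```

View pics/s7.png

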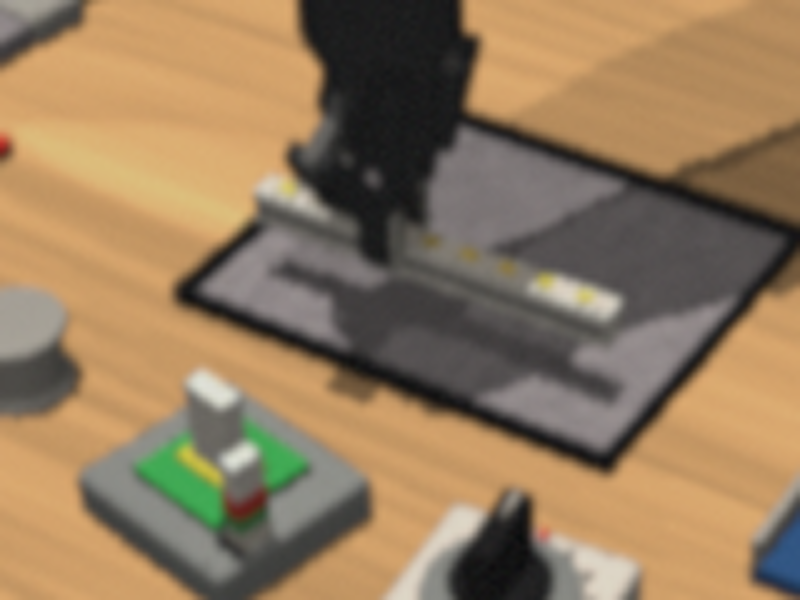

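The bar is held level over the tray. Tray corners in the crop are (182,292), (605,468), (800,235) and, hidden, about (455,115). Convert those to check the tray.

```bash
python3 - <<'E'
from h import *
c=np.array([(182,290),(605,467),(800,235),(455,115)])/5+[190,180]
p=onplane("scene",c,12);print(p.round(1),p.mean(0))
e=np.array([(258,195),(620,315)])/5+[190,180];print("bar ends",onplane("scene",e,55).round(1))
E
```

```text
[[ 576.2 -240.4   12. ]
 [ 576.8    4.6   12. ]
 [ 375.2   -1.6   12. ]
 [ 378.  -211.6   12. ]] [ 476.54759947 -112.23144304   12.        ]
bar ends [[ 538.1 -218.1   55. ]
 [ 525.   -19.1   55. ]]
```

Emit:
step_arm(moves=[{"x": 0, "y": 0, "z": 12, "ax": 0, "ay": 0, "az": 0, "grip": 255}, {"x": 0, "y": 0, "z": 10, "ax": 0, "ay": 0, "az": 0, "grip": 255}, {"x": 0, "y": 0, "z": 6, "ax": 0, "ay": 0, "az": 0, "grip": 255}, {"x": 0, "y": 0, "z": 4, "ax": 0, "ay": 0, "az": 0, "grip": 255}, {"x": 0, "y": 0, "z": 0, "ax": 0, "ay": 0, "az": 0, "grip": 255}, {"x": 0, "y": 0, "z": 0, "ax": 0, "ay": 0, "az": 0, "grip": 255}])

```text
t: 22.25
eef_pos: [529.4, -147.2, 10.3]
orientation: [-3.142, -0.0, 1.592]
contact_force: [0.8, -0.2, -0.5]
width: 14.0
gripper_force: 70.0
```

Emit:
step_arm(moves=[{"x": 0, "y": 0, "z": 1.5, "ax": 0, "ay": 0, "az": 0, "grip": 255}, {"x": 0, "y": 0, "z": 0, "ax": 0, "ay": 0, "az": 0, "grip": 255}, {"x": 0, "y": 0, "z": 0, "ax": 0, "ay": 0, "az": 0, "grip": 255}])

```text
t: 22.55
eef_pos: [529.5, -147.2, 9.0]
orientation: [3.141, 0.0, 1.592]
contact_force: [0.8, -0.7, -0.7]
width: 14.3
gripper_force: 70.0
```

Emit:
step_arm(moves=[{"x": 0, "y": 0, "z": 1, "ax": 0, "ay": 0, "az": 0, "grip": 255}, {"x": 0, "y": 0, "z": 0, "ax": 0, "ay": 0, "az": 0, "grip": 255}, {"x": 0, "y": 0, "z": 0, "ax": 0, "ay": 0, "az": 0, "grip": 160}, {"x": 0, "y": 0, "z": 0, "ax": 0, "ay": 0, "az": 0, "grip": 160}, {"x": 0, "y": 0, "z": 0, "ax": 0, "ay": 0, "az": 0, "grip": 160}, {"x": 0, "y": 0, "z": -15, "ax": 0, "ay": 0, "az": 0, "grip": 160}, {"x": 0, "y": 0, "z": -40, "ax": 0, "ay": 0, "az": 0, "grip": 160}, {"x": 0, "y": 0, "z": -40, "ax": 0, "ay": 0, "az": 0, "grip": 160}])

```text
t: 23.35
eef_pos: [528.3, -146.8, 102.9]
orientation: [-3.139, -0.001, 1.592]
contact_force: [1.5, -0.2, 0.6]
width: 32.1
gripper_force: 0.0
```

Emit:
step_arm(moves=[{"x": 41, "y": -1, "z": 0, "ax": 0, "ay": 0, "az": 0, "grip": 160}, {"x": 41, "y": -1, "z": 0, "ax": 0, "ay": 0, "az": 0, "grip": 160}, {"x": 41, "y": -1, "z": 0, "ax": 0, "ay": 0, "az": 0, "grip": 160}, {"x": 41, "y": -1, "z": 0, "ax": 0, "ay": 0, "az": 0, "grip": 160}, {"x": 41, "y": -1, "z": 0, "ax": 0, "ay": 0, "az": 0, "grip": 160}, {"x": 41, "y": -1, "z": 0, "ax": 0, "ay": 0, "az": 0, "grip": 160}, {"x": 41, "y": -1, "z": 0, "ax": 0, "ay": 0, "az": 0, "grip": 160}, {"x": 40, "y": 0, "z": 0, "ax": 0, "ay": 0, "az": 0, "grip": 160}, {"x": 0, "y": 0, "z": 0, "ax": 0, "ay": 0, "az": 0, "grip": 160}, {"x": 0, "y": 0, "z": 0, "ax": 0, "ay": 0, "az": 0, "grip": 160}])

```text
t: 24.35
eef_pos: [515.2, 180.3, 102.7]
orientation: [-3.141, 0.0, 1.594]
contact_force: [-0.2, -0.7, -0.0]
width: 31.9
gripper_force: 0.0
```

```bash
python3 - <<'E'
from h import *
im,d=cap("top"); np.savez("top4.npz",im=im,d=d); save("t4.png",cv2.resize(im[215:335,180:460],(800,343),interpolation=2))
o=ctrl.observe(); print(o["t"],o["eef_pos"],o["orientation"],o["width"],o["contact_force"])
print(trayfit(im,330))
E
```

```text
24.4 [515.24926225 179.40524171 102.65269558] [-3.14116949e+00  4.79306547e-04  1.59246302e+00] 31.62939649761864 [-0.72982116  0.06016106 -0.27878369]
[[369.70001220703125, -25.899999618530273], [374.3999938964844, -254.10000610351562], [576.4000244140625, -249.89999389648438], [571.7000122070312, -21.700000762939453]]
```

View pics/t4.png

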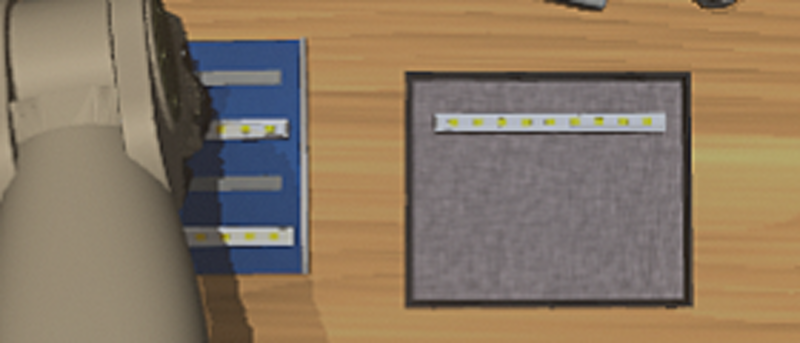

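Bar 1 lies flat in the tray (432–665, 122), well inside the walls. Now bar 2.

Emit:
step_arm(moves=[{"x": 0, "y": 0, "z": 30, "ax": 0, "ay": 0, "az": 0, "grip": 160}, {"x": 0, "y": 0, "z": 25, "ax": 0, "ay": 0, "az": 0, "grip": 160}, {"x": 0, "y": 0, "z": 20, "ax": 0, "ay": 0, "az": 0, "grip": 160}, {"x": 0, "y": 0, "z": 11, "ax": 0, "ay": 0, "az": 0, "grip": 160}, {"x": 0, "y": 0, "z": 0, "ax": 0, "ay": 0, "az": 0, "grip": 160}, {"x": 0, "y": 0, "z": 0, "ax": 0, "ay": 0, "az": 0, "grip": 160}, {"x": 0, "y": 0, "z": 0, "ax": 0, "ay": 0, "az": 0, "grip": 255}, {"x": 0, "y": 0, "z": 0, "ax": 0, "ay": 0, "az": 0, "grip": 255}, {"x": 0, "y": 0, "z": 0, "ax": 0, "ay": 0, "az": 0, "grip": 255}, {"x": 0, "y": 0, "z": 0, "ax": 0, "ay": 0, "az": 0, "grip": 255}])

```text
t: 25.4
eef_pos: [516.8, 179.7, 18.3]
orientation: [3.139, 0.0, 1.592]
contact_force: [-0.6, -2.0, 6.2]
width: 14.1
gripper_force: 70.7
```

Emit:
step_arm(moves=[{"x": 0, "y": 0, "z": -4, "ax": 0, "ay": -0.033, "az": 0, "grip": 255}, {"x": 0, "y": 0, "z": -4, "ax": 0, "ay": -0.033, "az": 0, "grip": 255}, {"x": 0, "y": 0, "z": -4, "ax": 0, "ay": -0.033, "az": 0, "grip": 255}, {"x": 0, "y": 0, "z": -4, "ax": 0, "ay": -0.033, "az": 0, "grip": 255}, {"x": 0, "y": 0, "z": 0, "ax": 0, "ay": 0, "az": 0, "grip": 255}, {"x": 0, "y": 0, "z": 0, "ax": 0, "ay": 0, "az": 0, "grip": 255}])

```text
t: 26.0
eef_pos: [515.7, 181.0, 33.0]
orientation: [3.141, 0.13, 1.592]
contact_force: [0.5, 0.8, 0.2]
width: 14.3
gripper_force: 70.0
```

```bash
cat >> h.py <<'E'
def stripends(im,col=None):
    "print depth-free check: white strip blobs in scene view"
    H=hsv(im);m=((H[...,1]<45)&(H[...,2]>175)).astype(np.uint8)
    return m
E
python3 - <<'E'
from h import *
im,d=cap("scene");C=cloud("scene",d);x,y,z=C[...,0],C[...,1],C[...,2]
for cx in(423,516):
    for y0 in range(85,165,15):
        m=(abs(x-cx)<6)&(y>=y0)&(y<y0+15)&(z>15)&(z<75);print(cx,y0,m.sum(),np.round(np.nanmedian(z[m]),1) if m.any() else None)
o=ctrl.observe(); print(o["eef_pos"],o["orientation"],o["width"],o["contact_force"])
E
```

```text
423 85 14 29.2
423 100 19 33.2
423 115 21 32.9
423 130 15 33.4
423 145 0 None
423 160 0 None
516 85 14 22.4
516 100 23 56.6
516 115 27 53.9
516 130 37 53.1
516 145 35 51.2
516 160 27 48.3
[515.63470954 180.76847892  32.89449918] [3.14111026 0.13051625 1.59196608] 14.039294373137244 [0.07722723 0.73209623 0.4574308 ]
```

Bar 2's exit end is up by about 24 mm. Draw it out.

Emit:
step_arm(moves=[{"x": -10, "y": 0, "z": 0, "ax": 0, "ay": 0, "az": 0, "grip": 255}, {"x": -15, "y": 0, "z": 0, "ax": 0, "ay": 0, "az": 0, "grip": 255}, {"x": -15, "y": 0, "z": 0, "ax": 0, "ay": 0, "az": 0, "grip": 255}, {"x": -15, "y": 0, "z": 0, "ax": 0, "ay": 0, "az": 0, "grip": 255}, {"x": -15, "y": 0, "z": 0, "ax": 0, "ay": 0, "az": 0, "grip": 255}, {"x": -15, "y": 0, "z": 0, "ax": 0, "ay": 0, "az": 0, "grip": 255}, {"x": -15, "y": 0, "z": 0, "ax": 0, "ay": 0, "az": 0, "grip": 255}])

```text
t: 26.75
eef_pos: [517.6, 79.7, 46.2]
orientation: [3.141, 0.132, 1.591]
contact_force: [0.4, -0.5, -0.8]
width: 14.0
gripper_force: 69.9
```

Emit:
step_arm(moves=[{"x": -20, "y": 0, "z": 0, "ax": 0, "ay": 0, "az": 0, "grip": 255}, {"x": -20, "y": 0, "z": 0, "ax": 0, "ay": 0, "az": 0, "grip": 255}, {"x": -20, "y": 0, "z": 0, "ax": 0, "ay": 0, "az": 0, "grip": 255}, {"x": -20, "y": 0, "z": 0, "ax": 0, "ay": 0, "az": 0, "grip": 255}, {"x": -20, "y": 0, "z": 0, "ax": 0, "ay": 0, "az": 0, "grip": 255}, {"x": -20, "y": 0, "z": 0, "ax": 0, "ay": 0, "az": 0, "grip": 255}, {"x": -20, "y": 0, "z": 0, "ax": 0, "ay": 0, "az": 0, "grip": 255}, {"x": 0, "y": 0, "z": 0, "ax": 0, "ay": 0, "az": 0, "grip": 255}])

```text
t: 27.55
eef_pos: [520.9, -60.2, 65.0]
orientation: [3.14, 0.133, 1.588]
contact_force: [-0.2, 1.1, -0.4]
width: 14.3
gripper_force: 69.8
```

Emit:
step_arm(moves=[{"x": 0, "y": 0, "z": 0, "ax": 0, "ay": 0.033, "az": 0, "grip": 255}, {"x": 0, "y": 0, "z": 0, "ax": 0, "ay": 0.033, "az": 0, "grip": 255}, {"x": 0, "y": 0, "z": 0, "ax": 0, "ay": 0.033, "az": 0, "grip": 255}, {"x": 0, "y": 0, "z": 0, "ax": 0, "ay": 0.033, "az": 0, "grip": 255}, {"x": 0, "y": 0, "z": 0, "ax": 0, "ay": 0, "az": 0, "grip": 255}, {"x": 0, "y": 0, "z": 0, "ax": 0, "ay": 0, "az": 0, "grip": 255}])

```text
t: 28.15
eef_pos: [520.3, -57.5, 64.3]
orientation: [-3.141, 0.0, 1.592]
contact_force: [0.0, 0.1, -1.0]
width: 13.6
gripper_force: 69.8
```

Emit:
step_arm(moves=[{"x": -29, "y": -16, "z": 0, "ax": 0, "ay": 0, "az": 0, "grip": 255}, {"x": -29, "y": -16, "z": 0, "ax": 0, "ay": 0, "az": 0, "grip": 255}, {"x": -30, "y": -16, "z": 0, "ax": 0, "ay": 0, "az": 0, "grip": 255}, {"x": 0, "y": 0, "z": 0, "ax": 0, "ay": 0, "az": 0, "grip": 255}, {"x": 0, "y": 0, "z": 20, "ax": 0, "ay": 0, "az": 0, "grip": 255}, {"x": 0, "y": 0, "z": 16, "ax": 0, "ay": 0, "az": 0, "grip": 255}, {"x": 0, "y": 0, "z": 10, "ax": 0, "ay": 0, "az": 0, "grip": 255}, {"x": 0, "y": 0, "z": 5, "ax": 0, "ay": 0, "az": 0, "grip": 255}, {"x": 0, "y": 0, "z": 0, "ax": 0, "ay": 0, "az": 0, "grip": 255}, {"x": 0, "y": 0, "z": 0, "ax": 0, "ay": 0, "az": 0, "grip": 255}])

```text
t: 29.15
eef_pos: [474.8, -146.3, 13.8]
orientation: [3.141, 0.0, 1.592]
contact_force: [1.4, 0.1, -1.5]
width: 14.3
gripper_force: 69.8
```

```bash
python3 - <<'E'
from h import *
im,d=cap("scene");C=cloud("scene",d);x,y,z=C[...,0],C[...,1],C[...,2]
for cx in(529,474):
    for y0 in range(-220,0,20):
        m=(abs(x-cx)<6)&(y>=y0)&(y<y0+20)&(z>8)&(z<50);print(cx,y0,m.sum(),np.round(np.nanmedian(z[m]),1) if m.any() else None)
o=ctrl.observe(); print(o["eef_pos"],o["orientation"],o["width"],o["contact_force"])
E
```

```text
529 -220 26 25.3
529 -200 30 25.2
529 -180 26 25.1
529 -160 34 25.3
529 -140 41 24.1
529 -120 37 24.3
529 -100 46 22.8
529 -80 55 22.1
529 -60 61 21.5
529 -40 54 20.4
529 -20 6 12.3
474 -220 21 29.0
474 -200 15 28.3
474 -180 20 23.8
474 -160 1 35.2
474 -140 34 27.7
474 -120 47 27.1
474 -100 52 25.6
474 -80 57 25.2
474 -60 60 25.6
474 -40 55 23.6
474 -20 9 11.0
[ 474.97876197 -146.49268531   13.97772607] [3.14058109e+00 4.18872220e-04 1.59218111e+00] 13.83872709666172 [ 0.20487085 -0.0602782  -0.29125061]
```

Lower the last 3–4 mm, release, and go to the last bar at x≈424.

Emit:
step_arm(moves=[{"x": 0, "y": 0, "z": 2, "ax": 0, "ay": 0, "az": 0, "grip": 255}, {"x": 0, "y": 0, "z": 2, "ax": 0, "ay": 0, "az": 0, "grip": 255}, {"x": 0, "y": 0, "z": 0, "ax": 0, "ay": 0, "az": 0, "grip": 255}, {"x": 0, "y": 0, "z": 0, "ax": 0, "ay": 0, "az": 0, "grip": 160}, {"x": 0, "y": 0, "z": 0, "ax": 0, "ay": 0, "az": 0, "grip": 160}, {"x": 0, "y": 0, "z": 0, "ax": 0, "ay": 0, "az": 0, "grip": 160}, {"x": 0, "y": 0, "z": -15, "ax": 0, "ay": 0, "az": 0, "grip": 160}, {"x": 0, "y": 0, "z": -40, "ax": 0, "ay": 0, "az": 0, "grip": 160}, {"x": 0, "y": 0, "z": -40, "ax": 0, "ay": 0, "az": 0, "grip": 160}])

```text
t: 30.1
eef_pos: [473.2, -146.0, 104.5]
orientation: [-3.139, -0.001, 1.592]
contact_force: [1.1, -0.4, -0.0]
width: 31.9
gripper_force: 0.0
```

Emit:
step_arm(moves=[{"x": 41, "y": -5, "z": 0, "ax": 0, "ay": 0, "az": 0, "grip": 160}, {"x": 41, "y": -5, "z": 0, "ax": 0, "ay": 0, "az": 0, "grip": 160}, {"x": 41, "y": -5, "z": 0, "ax": 0, "ay": 0, "az": 0, "grip": 160}, {"x": 41, "y": -5, "z": 0, "ax": 0, "ay": 0, "az": 0, "grip": 160}, {"x": 41, "y": -6, "z": 0, "ax": 0, "ay": 0, "az": 0, "grip": 160}, {"x": 41, "y": -6, "z": 0, "ax": 0, "ay": 0, "az": 0, "grip": 160}, {"x": 41, "y": -6, "z": 0, "ax": 0, "ay": 0, "az": 0, "grip": 160}, {"x": 38, "y": -6, "z": 0, "ax": 0, "ay": 0, "az": 0, "grip": 160}, {"x": 0, "y": 0, "z": 0, "ax": 0, "ay": 0, "az": 0, "grip": 160}, {"x": 0, "y": 0, "z": 0, "ax": 0, "ay": 0, "az": 0, "grip": 160}])

```text
t: 31.1
eef_pos: [423.2, 178.1, 104.3]
orientation: [-3.141, 0.0, 1.594]
contact_force: [-0.3, -0.2, 0.1]
width: 32.0
gripper_force: 0.0
```

```bash
python3 - <<'E'
from h import *
im,d=cap("top"); np.savez("top5.npz",im=im,d=d);H=hsv(im);m=(H[...,1]<50)&(H[...,2]>150)
for r in((327,250,415,263),(327,270,415,288),(327,245,415,300)):
    print(r,box(m,r,"top",25,5)[:3])
im0=np.load("top0.npz")["im"];H=hsv(im0);m=(H[...,1]<60)&(H[...,2]>160)
print(box(m,(232,292,283,304),"top",33,5)[:3])
o=ctrl.observe(); print(o["t"],o["eef_pos"],o["orientation"],o["width"])
print(trayfit(im,330))
E
```

```text
(327, 250, 415, 263) (array([ 530.1, -126.3]), array([198.2,  14.9], dtype=float32), 91.3)
(327, 270, 415, 288) (array([ 474.6, -127.2]), array([197.7,  12.4], dtype=float32), 91.2)
(327, 245, 415, 300) (array([ 530.1, -126.3]), array([198.2,  14.9], dtype=float32), 91.3)
(array([424.4, 152.6]), array([114.8,  12.2], dtype=float32), 91.4)
31.15 [423.42743906 177.36224053 104.27222658] [-3.14143506e+00  4.01878435e-04  1.59251121e+00] 32.00890925919092
[[369.70001220703125, -25.899999618530273], [374.3999938964844, -254.10000610351562], [576.4000244140625, -249.89999389648438], [571.7000122070312, -21.700000762939453]]
```

Emit:
step_arm(moves=[{"x": 0, "y": 0, "z": 30, "ax": 0, "ay": 0, "az": 0, "grip": 160}, {"x": 0, "y": 0, "z": 25, "ax": 0, "ay": 0, "az": 0, "grip": 160}, {"x": 0, "y": 0, "z": 20, "ax": 0, "ay": 0, "az": 0, "grip": 160}, {"x": 0, "y": 0, "z": 13, "ax": 0, "ay": 0, "az": 0, "grip": 160}, {"x": 0, "y": 0, "z": 0, "ax": 0, "ay": 0, "az": 0, "grip": 160}, {"x": 0, "y": 0, "z": 0, "ax": 0, "ay": 0, "az": 0, "grip": 160}, {"x": 0, "y": 0, "z": 0, "ax": 0, "ay": 0, "az": 0, "grip": 255}, {"x": 0, "y": 0, "z": 0, "ax": 0, "ay": 0, "az": 0, "grip": 255}, {"x": 0, "y": 0, "z": 0, "ax": 0, "ay": 0, "az": 0, "grip": 255}, {"x": 0, "y": 0, "z": 0, "ax": 0, "ay": 0, "az": 0, "grip": 255}])

```text
t: 32.15
eef_pos: [424.6, 177.4, 17.5]
orientation: [3.139, 0.0, 1.591]
contact_force: [-0.6, -3.5, 7.0]
width: 14.0
gripper_force: 69.7
```

Emit:
step_arm(moves=[{"x": 0, "y": 0, "z": -4, "ax": 0, "ay": -0.033, "az": 0, "grip": 255}, {"x": 0, "y": 0, "z": -4, "ax": 0, "ay": -0.033, "az": 0, "grip": 255}, {"x": 0, "y": 0, "z": -4, "ax": 0, "ay": -0.033, "az": 0, "grip": 255}, {"x": 0, "y": 0, "z": -4, "ax": 0, "ay": -0.033, "az": 0, "grip": 255}, {"x": 0, "y": 0, "z": 0, "ax": 0, "ay": 0, "az": 0, "grip": 255}, {"x": 0, "y": 0, "z": 0, "ax": 0, "ay": 0, "az": 0, "grip": 255}])

```text
t: 32.75
eef_pos: [423.6, 178.8, 32.4]
orientation: [3.141, 0.131, 1.592]
contact_force: [-0.0, -0.0, -0.1]
width: 13.9
gripper_force: 68.7
```

```bash
python3 - <<'E'
from h import *
im,d=cap("scene");C=cloud("scene",d);x,y,z=C[...,0],C[...,1],C[...,2]
for y0 in range(80,165,15):
    m=(abs(x-424)<6)&(y>=y0)&(y<y0+15)&(z>15)&(z<75);print(y0,m.sum(),np.round(np.nanmedian(z[m]),1) if m.any() else None)
o=ctrl.observe(); print(o["eef_pos"],o["orientation"],o["width"],o["contact_force"])
E
```

```text
80 13 24.8
95 26 56.8
110 35 55.4
125 29 53.3
140 43 50.5
155 35 48.4
[423.45404877 178.52030921  32.31935264] [3.14149317 0.13090862 1.59198939] 14.190979664201624 [ 0.30416803 -0.52510536  0.20321562]
```

Emit:
step_arm(moves=[{"x": -10, "y": 0, "z": 0, "ax": 0, "ay": 0, "az": 0, "grip": 255}, {"x": -15, "y": 0, "z": 0, "ax": 0, "ay": 0, "az": 0, "grip": 255}, {"x": -15, "y": 0, "z": 0, "ax": 0, "ay": 0, "az": 0, "grip": 255}, {"x": -15, "y": 0, "z": 0, "ax": 0, "ay": 0, "az": 0, "grip": 255}, {"x": -15, "y": 0, "z": 0, "ax": 0, "ay": 0, "az": 0, "grip": 255}, {"x": -15, "y": 0, "z": 0, "ax": 0, "ay": 0, "az": 0, "grip": 255}, {"x": -15, "y": 0, "z": 0, "ax": 0, "ay": 0, "az": 0, "grip": 255}])

```text
t: 33.5
eef_pos: [425.0, 77.7, 45.5]
orientation: [-3.141, 0.132, 1.591]
contact_force: [0.2, 0.0, 0.3]
width: 14.0
gripper_force: 68.7
```

Emit:
step_arm(moves=[{"x": -20, "y": 0, "z": 0, "ax": 0, "ay": 0, "az": 0, "grip": 255}, {"x": -20, "y": 0, "z": 0, "ax": 0, "ay": 0, "az": 0, "grip": 255}, {"x": -20, "y": 0, "z": 0, "ax": 0, "ay": 0, "az": 0, "grip": 255}, {"x": -20, "y": 0, "z": 0, "ax": 0, "ay": 0, "az": 0, "grip": 255}, {"x": -20, "y": 0, "z": 0, "ax": 0, "ay": 0, "az": 0, "grip": 255}, {"x": -20, "y": 0, "z": 0, "ax": 0, "ay": 0, "az": 0, "grip": 255}, {"x": -20, "y": 0, "z": 0, "ax": 0, "ay": 0, "az": 0, "grip": 255}, {"x": 0, "y": 0, "z": 0, "ax": 0, "ay": 0, "az": 0, "grip": 255}])

```text
t: 34.3
eef_pos: [428.4, -62.0, 64.3]
orientation: [3.141, 0.133, 1.588]
contact_force: [0.4, -0.3, 0.0]
width: 14.1
gripper_force: 68.7
```

Emit:
step_arm(moves=[{"x": 0, "y": 0, "z": 0, "ax": 0, "ay": 0.033, "az": 0, "grip": 255}, {"x": 0, "y": 0, "z": 0, "ax": 0, "ay": 0.033, "az": 0, "grip": 255}, {"x": 0, "y": 0, "z": 0, "ax": 0, "ay": 0.033, "az": 0, "grip": 255}, {"x": 0, "y": 0, "z": 0, "ax": 0, "ay": 0.033, "az": 0, "grip": 255}, {"x": 0, "y": 0, "z": 0, "ax": 0, "ay": 0, "az": 0, "grip": 255}, {"x": 0, "y": 0, "z": 0, "ax": 0, "ay": 0, "az": 0, "grip": 255}])

```text
t: 34.9
eef_pos: [428.0, -59.5, 63.7]
orientation: [-3.141, 0.0, 1.591]
contact_force: [0.3, 0.2, -0.7]
width: 14.2
gripper_force: 68.7
```

Emit:
step_arm(moves=[{"x": -28, "y": -3, "z": 0, "ax": 0, "ay": 0, "az": 0, "grip": 255}, {"x": -28, "y": -3, "z": 0, "ax": 0, "ay": 0, "az": 0, "grip": 255}, {"x": -29, "y": -4, "z": 0, "ax": 0, "ay": 0, "az": 0, "grip": 255}, {"x": 0, "y": 0, "z": 0, "ax": 0, "ay": 0, "az": 0, "grip": 255}, {"x": 0, "y": 0, "z": 20, "ax": 0, "ay": 0, "az": 0, "grip": 255}, {"x": 0, "y": 0, "z": 16, "ax": 0, "ay": 0, "az": 0, "grip": 255}, {"x": 0, "y": 0, "z": 10, "ax": 0, "ay": 0, "az": 0, "grip": 255}, {"x": 0, "y": 0, "z": 5, "ax": 0, "ay": 0, "az": 0, "grip": 255}, {"x": 0, "y": 0, "z": 0, "ax": 0, "ay": 0, "az": 0, "grip": 255}, {"x": 0, "y": 0, "z": 0, "ax": 0, "ay": 0, "az": 0, "grip": 255}])

```text
t: 35.9
eef_pos: [420.6, -144.6, 13.3]
orientation: [3.141, 0.0, 1.592]
contact_force: [0.1, 0.3, -0.4]
width: 13.8
gripper_force: 68.7
```

```bash
python3 - <<'E'
from h import *
im,d=cap("scene");C=cloud("scene",d);x,y,z=C[...,0],C[...,1],C[...,2]
for y0 in range(-220,0,20):
    m=(abs(x-420)<6)&(y>=y0)&(y<y0+20)&(z>8)&(z<50);print(y0,m.sum(),np.round(np.nanmedian(z[m]),1) if m.any() else None)
o=ctrl.observe(); print(o["eef_pos"],o["orientation"],o["width"],o["contact_force"])
E
```

```text
-220 19 29.7
-200 22 29.3
-180 17 27.5
-160 0 None
-140 35 27.3
-120 44 27.7
-100 45 26.9
-80 62 24.1
-60 61 24.1
-40 50 22.4
-20 8 11.4
[ 420.81686071 -144.75912016   13.49420318] [3.14070616e+00 4.16484058e-04 1.59213317e+00] 13.98867602692106 [-0.90082434  0.13922967 -0.95399252]
```

Emit:
step_arm(moves=[{"x": 0, "y": 0, "z": 2, "ax": 0, "ay": 0, "az": 0, "grip": 255}, {"x": 0, "y": 0, "z": 2, "ax": 0, "ay": 0, "az": 0, "grip": 255}, {"x": 0, "y": 0, "z": 0, "ax": 0, "ay": 0, "az": 0, "grip": 255}, {"x": 0, "y": 0, "z": 0, "ax": 0, "ay": 0, "az": 0, "grip": 160}, {"x": 0, "y": 0, "z": 0, "ax": 0, "ay": 0, "az": 0, "grip": 160}, {"x": 0, "y": 0, "z": 0, "ax": 0, "ay": 0, "az": 0, "grip": 160}, {"x": 0, "y": 0, "z": -15, "ax": 0, "ay": 0, "az": 0, "grip": 160}, {"x": 0, "y": 0, "z": -40, "ax": 0, "ay": 0, "az": 0, "grip": 160}, {"x": 0, "y": 0, "z": -40, "ax": 0, "ay": 0, "az": 0, "grip": 160}])

```text
t: 36.85
eef_pos: [419.2, -144.2, 104.2]
orientation: [-3.139, -0.002, 1.592]
contact_force: [1.0, -0.7, -0.1]
width: 31.8
gripper_force: 0.0
```

Emit:
step_arm(moves=[{"x": 40, "y": 0, "z": -10, "ax": 0, "ay": 0, "az": 0, "grip": 160}, {"x": 45, "y": 0, "z": -10, "ax": 0, "ay": 0, "az": 0, "grip": 160}, {"x": 45, "y": 0, "z": -10, "ax": 0, "ay": 0, "az": 0, "grip": 160}, {"x": 45, "y": 0, "z": -10, "ax": 0, "ay": 0, "az": 0, "grip": 160}, {"x": 45, "y": 0, "z": 0, "ax": 0, "ay": 0, "az": 0, "grip": 160}, {"x": 45, "y": 0, "z": 0, "ax": 0, "ay": 0, "az": 0, "grip": 160}, {"x": 45, "y": 0, "z": 0, "ax": 0, "ay": 0, "az": 0, "grip": 160}, {"x": 40, "y": 0, "z": 0, "ax": 0, "ay": 0, "az": 0, "grip": 160}, {"x": 0, "y": 0, "z": 0, "ax": 0, "ay": 0, "az": 0, "grip": 160}, {"x": 0, "y": 0, "z": 0, "ax": 0, "ay": 0, "az": 0, "grip": 160}])

```text
t: 37.85
eef_pos: [412.4, 205.9, 143.7]
orientation: [-3.141, 0.0, 1.595]
contact_force: [0.5, 0.3, 0.0]
width: 31.4
gripper_force: 0.0
```

```bash
python3 - <<'E'
from h import *
im,d=cap("top");save("t6.png",cv2.resize(im[165:335,190:460],(800,504),interpolation=2))
H=hsv(im);m=(H[...,1]<50)&(H[...,2]>150)
for r in((327,250,415,263),(327,272,415,288),(327,292,415,312)): print(box(m,r,"top",25,5)[:3])
o=ctrl.observe(); print(o["t"],o["eef_pos"],o["contact_force"])
E
```

```text
(array([ 530.1, -126.3]), array([198.3,  14.9], dtype=float32), 91.3)
(array([ 474.6, -127.2]), array([197.7,  12.4], dtype=float32), 91.2)
(array([ 421.5, -128. ]), array([197.4,  16.8], dtype=float32), 91.9)
37.9 [412.53000173 205.05205052 143.67393669] [-0.11447961 -1.16299695 -0.2887797 ]
```

View pics/t6.png

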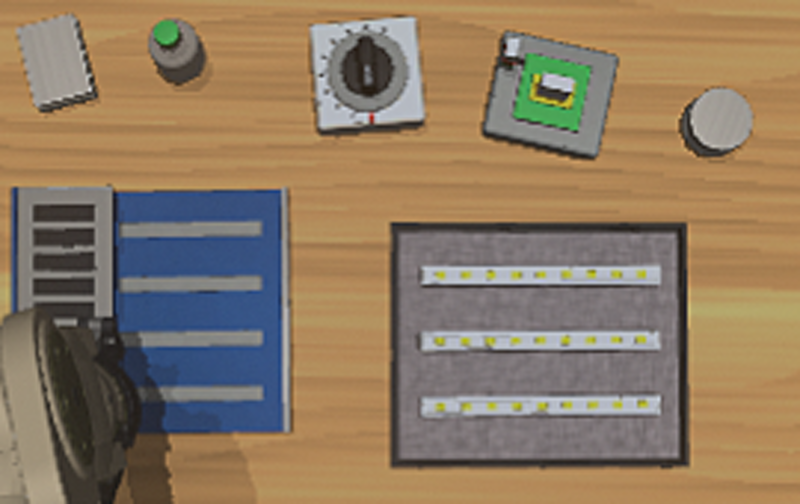

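The rack is empty, and all three bars lie parallel in the tray at rows 275, 342 and 405. The timer line points at its red mark (370,118) and the gauge is back at rest. Handing in.

```bash
python3 -c "
from bench import ctrl
print(ctrl.finish_job())"
```

```text
the job is handed in; nothing more can be done
None
```

I handed the job in at about 38 s: I held the witness tab in the green for about 2.6 s and let it down, turned the timer to its zero stop, then laid all three bars flat and parallel in the tray. The hand-in returned no verdict.

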